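# Open and load the reagent cassettes

### The job

Get every reagent cassette on the bench ready for the analyser: push the red pin at one end fully in on the yellow nose of the opener bracket, turn the cassette round and push in the pin at the other end the same way, then slide the cassette fully home into the loading-bay channel of its own colour. When all of them are loaded, press the green start button right down, let go, and leave the other things on the bench undisturbed.

Things in the scene. Friction and masses are not known exactly. Their poses are not given: they have to be found in the camera images.
- blue: blue reagent cassette, loose, may be absent: white slab 90 (x) x 30 (y) x 45 (z) mm, 0.25 kg, heavy at the base; blue grip fin on top, 40 (x) x 12 (y) mm, 45 to 87 mm high, centred: grip it across y. Origin: underside centre. Mid each end face (+x, -x) a groove 12 mm wide, 11 mm deep, full height, holds a red pin, 9 mm across, 28 mm up, tip at first 2 mm inside the end.
- blue_pin_a (a joint): how far the red pin at the +x end of the blue cassette has been pushed in: 0 = out, 0.008 m = fully in. Pushing takes about 5 N, with a hard stop when in; it stays where it is left. Too deep in the groove to be pushed by anything wider than 12 mm.
- blue_pin_b (a joint): the same for the red pin at the -x end of the blue cassette.
- green: green reagent cassette, loose, may be absent: white slab 90 (x) x 30 (y) x 45 (z) mm, 0.25 kg, heavy at the base; green grip fin on top, 40 (x) x 12 (y) mm, 45 to 87 mm high, centred: grip it across y. Origin: underside centre. Mid each end face (+x, -x) a groove 12 mm wide, 11 mm deep, full height, holds a red pin, 9 mm across, 28 mm up, tip at first 2 mm inside the end.
- green_pin_a (a joint): how far the red pin at the +x end of the green cassette has been pushed in: 0 = out, 0.008 m = fully in. Pushing takes about 5 N, with a hard stop when in; it stays where it is left. Too deep in the groove to be pushed by anything wider than 12 mm.
- green_pin_b (a joint): the same for the red pin at the -x end of the green cassette.
- orange: orange reagent cassette, loose, may be absent: white slab 90 (x) x 30 (y) x 45 (z) mm, 0.25 kg, heavy at the base; orange grip fin on top, 40 (x) x 12 (y) mm, 45 to 87 mm high, centred: grip it across y. Origin: underside centre. Mid each end face (+x, -x) a groove 12 mm wide, 11 mm deep, full height, holds a red pin, 9 mm across, 28 mm up, tip at first 2 mm inside the end.
- orange_pin_a (a joint): how far the red pin at the +x end of the orange cassette has been pushed in: 0 = out, 0.008 m = fully in. Pushing takes about 5 N, with a hard stop when in; it stays where it is left. Too deep in the groove to be pushed by anything wider than 12 mm.
- orange_pin_b (a joint): the same for the red pin at the -x end of the orange cassette.
- bracket: opener bracket, fixed to the bench: bent steel plate 80 mm wide (y) and 56 mm tall, 6 mm thick, with a foot 57 mm long behind it (+x). Origin: bottom of the upright plate's middle. From its front face a yellow nose sticks out to -x: 20 mm long, 6 mm wide (y), from 20 to 36 mm height; a yellow stripe up the plate marks it.
- nose_tip (a point): centre of the tip of the bracket's yellow nose, 28 mm above the bench; x axis = the direction in which a cassette is pushed on to it. With a cassette's end groove over the nose and the pin fully in, the cassette's origin lies 35 mm before the tip.
- bay: loading bay, fixed: three channels 54 mm apart on the bare bench, entered at -x, backstop at +x. Each 33 mm wide, walls 49 mm tall from 45 mm before home, their ends rounded (10.5 mm radius). Caps at 49 to 54 mm height leave a 16 mm gap for the fin: slide in level, fingers above 54 mm. Plates behind and floor strips are coloured. Origin: home point of the middle channel; x = sliding direction.
- home_blue (a point): where the origin of the blue cassette lies when it is fully home, 0.5 mm short of the backstop, at bench level in the +y channel (blue); axes as the bay's. The cassette's length lies along x, either end first.
- home_green (a point): where the origin of the green cassette lies when it is fully home, 0.5 mm short of the backstop, at bench level in the middle channel (green); axes as the bay's. The cassette's length lies along x, either end first.
- home_orange (a point): where the origin of the orange cassette lies when it is fully home, 0.5 mm short of the backstop, at bench level in the -y channel (orange); axes as the bay's. The cassette's length lies along x, either end first.
- start (a joint): travel of the green start button on its grey housing, pressed downwards: 0 = up, 0.006 m = fully down, spring of 5 N.
- start_top (a point): centre of the button's top face (32 mm across), facing up.
- buffer_jar: clear jar, 60 mm across, 80 mm tall; a bystander, loose, not to be disturbed. Origin: centre of its underside.
- beaker: glass beaker, 64 mm across, 75 mm tall; a bystander, loose, not to be disturbed. Origin: centre of its underside.
- marker: black marker pen, 120 mm long, 14 mm thick, lying along its x; a bystander, loose, not to be disturbed. Origin: centre.
- dish: covered clear dish, 70 mm across, 14 mm tall; a bystander, loose, not to be disturbed. Origin: centre of its underside.
There are look-alikes about, which are no part of the job. Leave any black look-alike of the green alone. What is shaped like the blue but pink is not meant.

How it is judged:
By the outcome, as a careful person would: the job done as asked, in the order asked, and still so for the second after the job is handed in, with the robot touching nothing.
Of blue, green, orange only 2 to 3 are there at a start; the rules pass over those that are not, and their reading is None.
At some moment in a run one of blue, green, orange may be knocked a few centimetres aside while the robot is not near it.
Once in a run the grip may slacken for a moment while it holds something.
It also fails if it takes over 210 s, if anything falls off the work surface, if the arm or the gripper's body presses on something with over 40 N, if the wrist force passes 120 N, or if a joint passes its speed limit or range.

### The arm

A 6-joint arm with a two-finger parallel gripper is mounted at the origin on the work surface. World frame = base frame: x ahead of the robot, y to its left, z up, the work surface at z = 0. Lengths are in mm, angles in rad, forces in N, time in s.
With the tool pointing down it reaches from about 225 to 725 mm from the base axis. Payload 3.1 kg.
Tool frame: the origin (TCP) lies between the finger pads; the fingertips stand 8 mm ahead of it and the grasp point (between the pads) lies 11 mm behind it (ctrl.tips_ahead is the distance from the TCP to the fingertips, in mm); z points along the fingers, y is the line along which they close (so a half turn about z gives the same grasp; the last joint's range is limited). The gripper opens to 85 mm and grips with 20 to 120 N. Pads are 22 mm wide; open, the fingers measure 114 mm over their backs; the gripper's body (76 mm by 85 mm) begins 54 mm behind the grasp point. The pads swing forward as they close: fully open they stand 13 mm farther back than shut.
Start: joints at [-1.244, 0.048, 0.099, 1.622, 0, 1.443], TCP at [230.608, -471.633, 239.312] pointing down, gripper open.
Joint ranges: [-2.91, 2.91], [-0.99, 1.94], [-1.21, 1.42], [-2.12, 2.29], [-1.49, 1.47], [-3.14, 3.14]. Speed limits (rad/s): [2.79, 2.79, 3.14, 3.14, 3.14, 3.14].

### API

Orientations are given as a unit quaternion [w, x, y, z].
In Python, from bench import telemetry, viewer, workorder, ctrl gives the robot as it stands.
- The arm moves only by the tool drive_tool, never from a script. Its argument "rows" is a list that holds one entry, the list of rows, each a list of 7 numbers: the shift along the tool's x, y, z in cm, then the turn, a rotation vector about the tool's x, y, z in degrees, then the finger opening in cm, from 0 to 8.54. A call has exactly 10 rows; each row is the pose to reach, as a shift and turn from the pose commanded when the call began, along the tool's axes at that moment; what a row does not reach only later rows make up. A row lasts 1/8 s, in which the tool goes at most 62.5 mm and 10.7 degrees, less where a joint would pass 70% of its speed; a pose out of reach is approached as far as the arm can. A call with a gripper value outside its range is refused whole. The fingers move at their own pace and stop on an object; "squeeze" is the grip in N (left out, the last holds). Time passes only in rows, so rows that repeat a pose let the fingers close, or fill a call up. It gives the time, the measured TCP pose, the force, the opening and the grip force at its end, in the units of the state.
- telemetry.observe(): the state, without advancing time (a new reading comes with each control period).
- viewer.camera(name): name is "scene" or "top" or "wrist"; returns a dict with "color" (420x560x3 uint8, red, green, blue), "K" (3x3 intrinsics, pixels), "k1" (the pictures are not rectified: a ray, as slopes to the right and down, at radius r is drawn at 1 + k1 r^2 times it, then the intrinsics apply), "rvec" (rotation vector, rad) and "tvec" (3), from world to camera coordinates, as OpenCV has them; the wrist camera has in their place "hand_eye" (4x4, takes a point from camera to tool coordinates, whose origin is the TCP and whose axes are the flange's). Camera axes: x right, y down, z forward; pixel columns grow to the right and rows downward; lengths in mm; the calibration is good to about 2 mm. A picture is of the moment at which its call begins: read the wrist's pose just before it. There is no depth.
- workorder.job_done(): hands the job in; it is judged then, once.
The state is a dict: "time": time; "joint_positions": joint angles; "joint_velocities": joint speeds; "effort": joint torques, N m; "tcp_pos": TCP position; "tool_rot": TCP orientation; "force": force on the tool from outside, world axes, zero at the start; "wrist_torque": the same for the moment, N m; "gripper_width": finger opening in mm; "finger_force": force on a finger pad.
Only numpy, scipy, OpenCV 4.12 (cv2) and the standard library are available. Lean on these libraries where they do the work, as an engineer would, in place of code of your own. Each camera call takes 0.05 s, during which the arm holds its last target. There are 200 camera calls.

## Working session

There is one attempt and no reset: what is moved stays moved. The work goes in short steps, Python scripts to look and compute and a tool call to move; the robot and the scene stay as the last step left them, time stands still between calls to the robot, and variables do not carry over. Pictures are saved under pics/ and viewed, at most 14 in all, crops included, and the job is handed in when it is done.

Besides the shell and the picture viewer there is one more tool, called in YAML: its name, and indented under it one key for each argument. drive_tool: Moves the arm, as the interface text tells. Its arguments: {"type":"object","properties":{"rows":{"type":"array"},"squeeze":{"type":"number"}},"required":["rows"]}

```bash
ls; mkdir -p pics
cat > h.py <<'E'
import numpy as np, cv2
from scipy.spatial.transform import Rotation as R
from bench import telemetry, viewer, workorder, ctrl
def shot(n,fn):
    s=telemetry.observe(); c=viewer.camera(n); cv2.imwrite('pics/%s.png'%fn,c['color'][:,:,::-1])
    return s,c
E
python3 - <<'E'
from h import *
import pickle
print(telemetry.observe())
for n in ['top','scene']:
    s,c=shot(n,n+'0'); pickle.dump((s,c),open(n+'0.pkl','wb')); print({k:v for k,v in c.items() if k!='color'})
E
```

```text
pics
{'time': 0.0, 'joint_positions': array([-1.24382050e+00,  4.87662501e-02,  9.76002777e-02,  1.62195961e+00,
        4.50036952e-05,  1.44300555e+00]), 'joint_velocities': array([-0.00100062, -0.00108978, -0.00016268,  0.00115739, -0.00024455,
        0.00049689]), 'effort': array([-5.74706282e-04, -3.38781273e+01,  3.20014858e+01,  2.02120078e-02,
       -2.53977887e-04, -1.12823398e-05]), 'tcp_pos': array([ 230.42825417, -471.09286327,  238.11026293]), 'tool_rot': array([-1.16109321e-03,  9.74258954e-01,  2.25428778e-01, -9.34061604e-05]), 'force': array([-0.2059158 ,  0.02419885,  0.11002727]), 'wrist_torque': array([ 0.02583973, -0.00140446,  0.01367177]), 'finger_force': 0.0, 'gripper_width': 85.47432578694065}
{'K': array([[453.51996516,   0.        , 277.98343657],
       [  0.        , 453.51996516, 214.56737595],
       [  0.        ,   0.        ,   1.        ]]), 'k1': -0.035941797093119114, 'rvec': array([ 2.15139788, -2.09361818,  0.19676308]), 'tvec': array([  24.88257515,  525.88285979, 1257.00995579])}
{'K': array([[463.71627017,   0.        , 283.12694115],
       [  0.        , 463.71627017, 205.91463322],
       [  0.        ,   0.        ,   1.        ]]), 'k1': -0.156222241882509, 'rvec': array([ 0.80597432,  2.62899366, -1.02357573]), 'tvec': array([ 403.81270004, -214.42737581, 1374.36973827])}
```

View pics/top0.png

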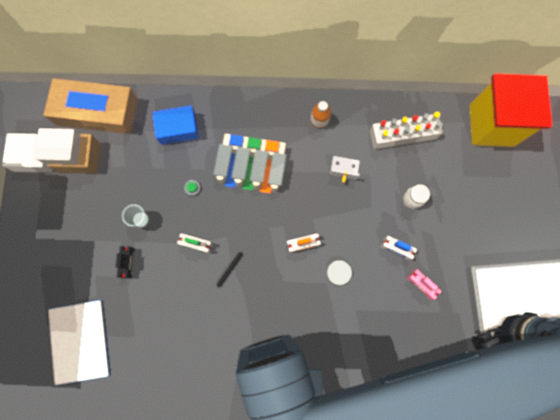

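View pics/scene0.png

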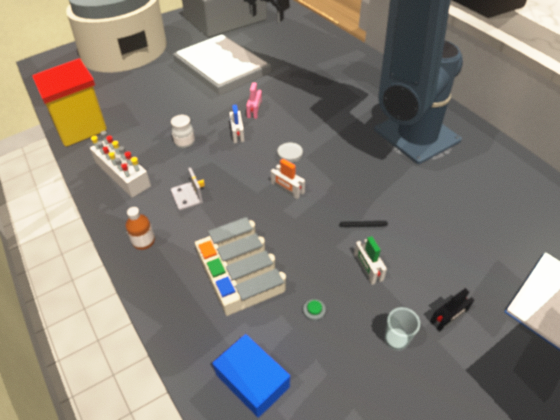

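The top view shows these candidates, by pixel:
- **Blue:** (401,246) white slab with a blue fin. The pink look-alike is at (425,284), and the big blue box at (175,124) is no cassette.
- **Orange:** (304,242).
- **Green:** (195,243). The black look-alike is at (125,262), and the green button is at (192,187).
- **Bracket:** (345,168), with its nose at about (345,180).
- **Bay:** (250,165), opening downward in the picture (towards the robot).
- **Bystanders:** marker (230,269), dish (339,272), beaker (135,216), jar (417,197).

I choose the three white slabs with coloured fins.

```bash
cat >> h.py <<'E'
from scipy.optimize import minimize, least_squares
import pickle
def Rq(q): return R.from_quat([q[1],q[2],q[3],q[0]]).as_matrix()
def ext(s,c):
    "world->camera R,t"
    if 'rvec' in c: return cv2.Rodrigues(np.array(c['rvec']))[0],np.array(c['tvec'])
    T=np.eye(4);T[:3,:3]=Rq(s['tool_rot']);T[:3,3]=s['tcp_pos'];W=np.linalg.inv(T@c['hand_eye'])
    return W[:3,:3],W[:3,3]
def proj(s,c,P):
    r,t=ext(s,c)
    return cv2.projectPoints(np.array(P,float).reshape(-1,3),cv2.Rodrigues(r)[0],t,c['K'],np.array([c['k1'],0,0,0.]))[0].reshape(-1,2)
def ray(s,c,uv):
    r,t=ext(s,c); u=cv2.undistortPoints(np.array(uv,float).reshape(-1,1,2),c['K'],np.array([c['k1'],0,0,0.])).reshape(-1,2)
    return -r.T@t, np.c_[u,np.ones(len(u))]@r
def onz(s,c,uv,z):
    o,d=ray(s,c,uv); return o+d*((z-o[2])/d[:,2])[:,None]
def tri(obs):
    "obs: list of (s,c,uv) -> point, residual mm"
    A=np.zeros((3,3));b=np.zeros(3);L=[]
    for s,c,uv in obs:
        o,d=ray(s,c,[uv]);d=d[0]/np.linalg.norm(d[0]);M=np.eye(3)-np.outer(d,d);A+=M;b+=M@o;L.append((M,o))
    p=np.linalg.solve(A,b); return p.round(1),max(np.linalg.norm(M@(p-o)) for M,o in L).round(1)
def mask(c,col,near=None,rad=60):
    h,s,v=cv2.split(cv2.cvtColor(c['color'],cv2.COLOR_RGB2HSV))
    lo,hi={'blue':(105,125),'green':(50,75),'orange':(5,16)}[col]
    m=((h>=lo)&(h<=hi)&(s>(150 if col!='orange' else 190))&(v>50)).astype(np.uint8)
    if near is not None:
        k=np.zeros_like(m);cv2.circle(k,tuple(int(i) for i in near),rad,1,-1);m&=k
    m=cv2.morphologyEx(m,cv2.MORPH_OPEN,np.ones((2,2),np.uint8))
    n,l,st,ce=cv2.connectedComponentsWithStats(m)
    return (l==1+np.argmax(st[1:,4])).astype(np.uint8) if n>1 else m
def box(p,yaw,lx,ly,z0,z1):
    P=np.array([[x,y,z] for x in(-lx/2,lx/2) for y in(-ly/2,ly/2) for z in(z0,z1)])
    return P@R.from_euler('z',yaw).as_matrix().T+np.array(p)
def fitbox(views,p0,yaw0,lx,ly,z0,z1,freez=True):
    "views: (s,c,mask); silhouette fit"
    blur=[cv2.GaussianBlur(m.astype(np.float32),(0,0),1.5) for _,_,m in views]
    def cost(q,final=False):
        e=0
        for (s,c,m),b in zip(views,blur):
            hull=cv2.convexHull(proj(s,c,box([q[0],q[1],q[2]*freez],q[3]/100,lx,ly,z0,z1)).astype(np.float32))
            im=np.zeros(m.shape,np.uint8);cv2.fillConvexPoly(im,np.round(hull*256).astype(np.int32),255,cv2.LINE_AA,8)
            e+=((cv2.GaussianBlur(im/np.float32(255),(0,0),1.5)-b)**2).sum()/m.sum()
        return e
    best=None
    for dy in(-30,0,30):
        x0=np.array([p0[0],p0[1],0,yaw0*100+dy]);S=np.vstack([x0]+[x0+v for v in np.diag([8,8,5,15.])])
        r=minimize(cost,x0,method='Nelder-Mead',options=dict(initial_simplex=S,xatol=.05,fatol=1e-5,maxiter=600))
        if best is None or r.fun<best.fun: best=r
    q=best.x; return q[:3].round(1),np.degrees(q[3]/100).round(1),round(best.fun,3)
E
python3 - <<'E'
from h import *
T=pickle.load(open('top0.pkl','rb'));S=pickle.load(open('scene0.pkl','rb'))
for n,a,b in [('blue',(403,245),(236,117)),('orange',(304,242),(288,169)),('green',(194,241),(373,249))]:
    m=mask(T[1],n,a,25);k=mask(S[1],n,b,25); p=onz(*T,[a],80)[0]
    print(n,m.sum(),k.sum(),p.round(0))
    for y in (np.pi/2,np.pi/2+.5,np.pi/2-.5):print(fitbox([(*T,m),(*S,k)],p,y,40,12,45,87))
for n,a,b in [('nose',(345,180),(200,183)),('button',(192,187),(315,307)),('backplate green',(254,143),(216,266))]: print(n,tri([(*T,a),(*S,b)]))
for n,uv,z in [('jar',(417,197),40),('beaker',(135,216),40),('marker',(241,254),7),('marker',(219,284),7),('dish',(339,272),7),('black',(125,262),50),('pink',(425,284),50),('caps',(224,162),54),('caps',(272,172),54),('entry l',(218,178),50),('entry r',(280,186),50),('bracket',(345,166),30)]: print(n,onz(*T,[uv],z).round(0))
E
```

```text
blue 76 29 [ 442. -311.   80.]
(array([ 439.6, -314.2,    7.5]), np.float64(63.0), np.float64(1.832))
(array([ 439.4, -312.5,   19.1]), np.float64(63.2), np.float64(1.904))
(array([ 438.4, -318. ,    4.4]), np.float64(63.3), np.float64(1.824))
orange 0 162 [444. -35.  80.]
(array([443.6, -35.4,   0. ]), np.float64(72.8), np.float64(inf))
(array([443.6, -35.4,   0. ]), np.float64(101.5), np.float64(inf))
(array([443.6, -35.4,   0. ]), np.float64(44.2), np.float64(inf))
green 28 107 [438. 271.  80.]
(array([436.1, 279.2,  -3.3]), np.float64(58.1), np.float64(1.983))
(array([437.6, 281.8,   4.4]), np.float64(59.2), np.float64(2.019))
(array([4.376e+02, 2.808e+02, 3.000e-01]), np.float64(57.7), np.float64(1.987))
nose (array([ 641.4, -158.5,   22.1]), np.float64(0.9))
button (array([608.7, 300. ,  12.3]), np.float64(0.5))
backplate green (array([739.5, 116.1,  49.6]), np.float64(0.3))
jar [[ 590. -367.   40.]]
beaker [[511. 455.  40.]]
marker [[413. 144.   7.]]
marker [[324. 205.   7.]]
dish [[ 368. -143.    7.]]
black [[376. 469.  50.]]
pink [[ 338. -379.   50.]]
caps [[677. 202.  54.]]
caps [[650.  60.  54.]]
entry l [[629. 218.  50.]]
entry r [[610.  36.  50.]]
bracket [[ 682. -157.   30.]]h.py:49: RuntimeWarning: divide by zero encountered in divide
  e+=((cv2.GaussianBlur(im/np.float32(255),(0,0),1.5)-b)**2).sum()/m.sum()
  np.max(np.abs(fsim[0] - fsim[1:])) <= fatol):
```

Run:
```python
from h import *
s,c=shot('wrist','w0'); print(c['hand_eye'].round(3),c['K'].round(1),c['k1'])
for z in (0,87): print(onz(s,c,[(280,210),(0,0),(559,0),(559,419),(0,419)],z).round(0))
```

```text
[[-1.00000e-03 -9.55000e-01 -2.97000e-01  7.56520e+01]
 [ 1.00000e+00 -1.00000e-03 -1.00000e-03  1.22600e+00]
 [ 1.00000e-03 -2.97000e-01  9.55000e-01 -1.33884e+02]
 [ 0.00000e+00  0.00000e+00  0.00000e+00  1.00000e+00]] [[326.3   0.  276.4]
 [  0.  326.3 216.1]
 [  0.    0.    1. ]] -0.0673512834569124
[[  203.  -490.     0.]
 [  283.  -115.     0.]
 [  547.  -656.     0.]
 [   83. -1068.     0.]
 [ -328.  -230.     0.]]
[[ 226. -478.   87.]
 [ 287. -191.   87.]
 [ 489. -605.   87.]
 [ 133. -921.   87.]
 [-181. -279.   87.]]
```

drive_tool:
  rows:
    - [[6,-1,0,0,0,-9,6],[12,-2,0,0,0,-18,6],[17,-3,0,0,0,-27,6],[22,-4,0,0,0,-37,6],[25,-5,0,0,0,-37,6],[25,-5,0,0,0,-37,6],[25,-5,0,0,0,-37,6],[25,-5,0,0,0,-37,6],[25,-5,0,0,0,-37,6],[25,-5,0,0,0,-37,6]]
  squeeze: 70

```text
time: 1.4
tcp_pos: [432.8, -317.4, 239.4]
tool_rot: [0.0, 0.853, 0.522, -0.0]
force: [-0.3, 0.1, 0.1]
gripper_width: 60.1
finger_force: 0.0
```

Run:
```python
from h import *
v=shot('wrist','w1'); pickle.dump(v,open('w1.pkl','wb')); s=v[0]; print(s['tcp_pos'],s['tool_rot'],s['joint_positions'])
```

```text
[ 432.78824216 -317.4104759   239.36752857] [ 3.56792191e-05  8.52687942e-01  5.22420590e-01 -7.36931375e-06] [-7.57752568e-01  7.86053308e-02  1.31414214e-01  1.62354015e+00
 -3.28066908e-05  1.28446555e+00]
```

View pics/w1.png

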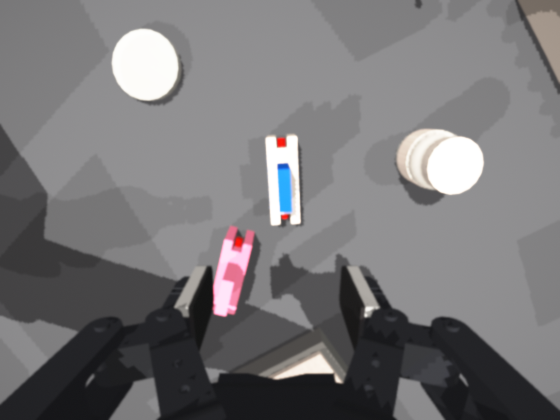

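w1 shows the blue cassette at (284,180), with red pins at (281,142) and (285,217). The pink look-alike is at (234,270), the jar at (440,162) and the dish at (146,65). The blue one is the right choice.

```bash
cat >> h.py <<'E'
def mask(c,col,near,rad=60):
    h,s,v=[x.astype(int) for x in cv2.split(cv2.cvtColor(c['color'],cv2.COLOR_RGB2HSV))]
    h0={'blue':108,'green':64,'orange':10,'white':0,'yellow':25}[col]
    m=((np.abs(h-h0)<10)&(s>130)&(v>60)) if col!='white' else ((s<60)&(v>165))
    m=m.astype(np.uint8);k=np.zeros_like(m);cv2.circle(k,tuple(int(i) for i in near),rad,1,-1);m&=k
    n,l,st,ce=cv2.connectedComponentsWithStats(m)
    return (l==1+np.argmax(st[1:,4])).astype(np.uint8) if n>1 else m
E
python3 - <<'E'
from h import *
W=pickle.load(open('w1.pkl','rb'));T=pickle.load(open('top0.pkl','rb'));S=pickle.load(open('scene0.pkl','rb'))
for i in [(W,(285,180)),(T,(403,246)),(S,(236,112)),(T,(304,242)),(S,(288,167)),(T,(193,241)),(S,(373,246))]: print(cv2.cvtColor(i[0][1]['color'],cv2.COLOR_RGB2HSV)[i[1][1],i[1][0]])
m=mask(W[1],'blue',(285,190),50);t=mask(T[1],'blue',(403,245),25);k=mask(S[1],'blue',(236,115),25);print(m.sum(),t.sum(),k.sum())
p=onz(*W,[(284,180)],87)[0]
print('wrist z=0',fitbox([(*W,m)],p,1.1,40,12,45,87,False)); print('all',fitbox([(*W,m),(*T,t),(*S,k)],p,1.1,40,12,45,87))
print('pins z28',onz(*W,[(281,142),(285,217)],32).round(1))
E
```

```text
[101 212 255]
[107 196 249]
[110 170 236]
[ 15 233 254]
[ 10 210 200]
[ 67 184 195]
[ 66 190 161]
542 87 51
wrist z=0 (array([ 444.1, -312.5,    7.3]), np.float64(66.1), np.float64(0.125))
all (array([ 4.436e+02, -3.131e+02,  1.000e-01]), np.float64(63.8), np.float64(0.78))
pins z28 [[ 459.6 -276.7   32. ]
 [ 427.  -350.6   32. ]]
```

drive_tool:
  rows:
    - [[0.9,0.8,4,0,0,-3,6],[0.9,0.8,9,0,0,-3,6],[0.9,0.8,13,0,0,-3,6],[0.9,0.8,16,0,0,-3,6],[0.9,0.8,16.9,0,0,-3,6],[0.9,0.8,16.9,0,0,-3,6],[0.9,0.8,16.9,0,0,-3,1],[0.9,0.8,16.9,0,0,-3,0.5],[0.9,0.8,16.9,0,0,-3,0.5],[0.9,0.8,16.9,0,0,-3,0.5]]
  squeeze: 70

```text
time: 2.7
tcp_pos: [444.8, -313.0, 71.7]
tool_rot: [0.001, 0.838, 0.545, 0.0]
force: [-2.1, 0.8, 5.7]
gripper_width: 10.4
finger_force: 70.3
```

drive_tool:
  rows:
    - [[0,0,0,0,0,0,0.5],[0,0,0,0,0,0,0.5],[0,0,-0.3,0,0,0,0.5],[0,0,-0.6,0,0,0,0.5],[0,0,-0.6,0,0,0,0.5],[0,0,-0.6,0,0,0,0.5],[0,0,-0.6,0,0,0,0.5],[0,0,-0.6,0,0,0,0.5],[0,0,-0.6,0,0,0,0.5],[0,0,-0.6,0,0,0,0.5]]

```text
time: 3.95
tcp_pos: [444.5, -312.5, 76.3]
tool_rot: [0.0, 0.838, 0.545, 0.0]
force: [-0.5, -0.6, -3.3]
gripper_width: 10.3
finger_force: 69.1
```

Run:
```python
from h import *
v=shot('wrist','w2'); pickle.dump(v,open('w2.pkl','wb')); s=v[0]; print(s['tcp_pos'],s['tool_rot'],s['joint_positions'],s['force'],s['gripper_width'])
W=pickle.load(open('w1.pkl','rb'));T=pickle.load(open('top0.pkl','rb'))
for n in ('top0',): 
    c=cv2.imread('pics/top0.png')[120:210,200:370]; cv2.imwrite('pics/c1.png',cv2.resize(c,None,fx=4.5,fy=4.5,interpolation=cv2.INTER_CUBIC))
```

```text
[ 444.46119183 -312.49753627   76.310821  ] [1.19694288e-05 8.38391658e-01 5.45068278e-01 1.51917220e-05] [-7.36256359e-01  1.22381841e-01 -1.46723777e-01  1.30165981e+00
  2.32677402e-05  1.25239519e+00] [-0.51465855 -0.62671606 -3.27005836] 10.278859331299767
```

View pics/w2.png

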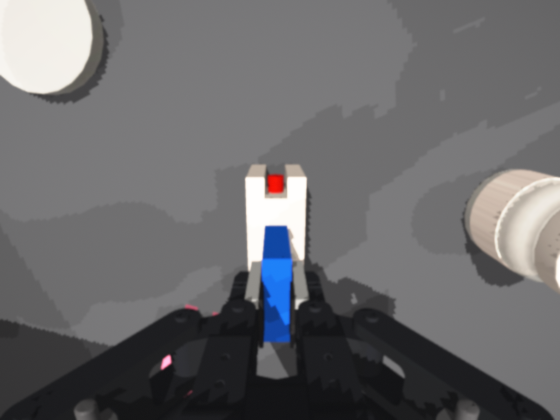

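View pics/c1.png

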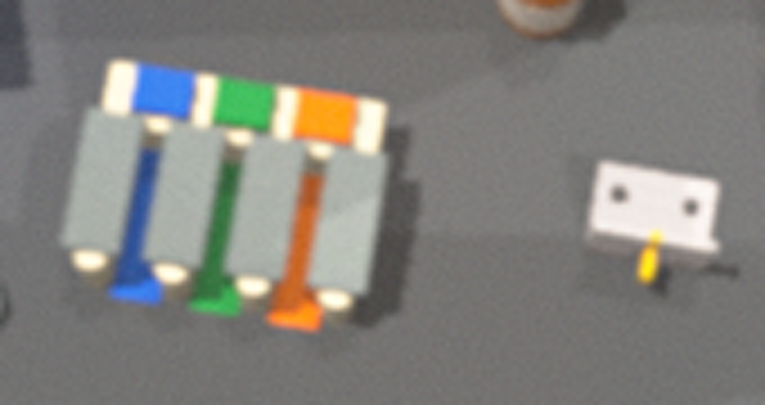

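w2 shows the blue fin held centrally at (276,285), with the far pin still out at (276,183). In the crop the bay's channel mouths open down-left, and the bracket's nose at (648,265) points back toward the robot. Both are turned about -8 to -10 degrees. Next I carry the cassette low, to just in front of the bracket, and measure the nose there.

drive_tool:
  rows:
    - [[2,0.3,0,0,0,8,0.5],[4,0.6,0,0,0,16,0.5],[7,1,0,0,0,26,0.5],[10,1.5,0,0,0,36,0.5],[13,2,0,0,0,46,0.5],[15,2.2,0,0,0,56,0.5],[17,2.4,0,0,0,66,0.5],[17.8,2.5,0,0,0,72,0.5],[17.8,2.5,0,0,0,72,0.5],[17.8,2.5,0,0,0,72,0.5]]

```text
time: 5.25
tcp_pos: [539.3, -160.3, 76.3]
tool_rot: [0.0, 0.999, -0.051, -0.0]
force: [0.8, -0.7, -3.5]
gripper_width: 10.4
finger_force: 69.2
```

Run:
```python
from h import *
v=shot('wrist','w3'); pickle.dump(v,open('w3.pkl','wb')); s=v[0]; print(s['tcp_pos'],s['tool_rot'],s['joint_positions'],s['force'],s['gripper_width'])
```

```text
[ 539.33602349 -160.27916141   76.26258764] [ 1.44981926e-04  9.98688459e-01 -5.11988626e-02 -1.29101304e-04] [-4.07851381e-01  1.71678624e-01 -9.18267893e-02  1.30743164e+00
 -3.61862206e-04  2.83618381e+00] [ 0.77543702 -0.70514559 -3.51437683] 10.423618940117333
```

View pics/w3.png

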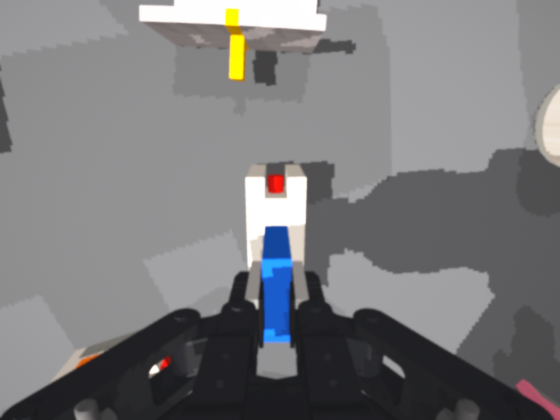

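w3 shows the nose tip's front edge from (230,79) to (243,79), and the front top edge of the plate from (142,20) to (325,29). The cassette's pin is at (276,184), facing the nose.

Run:
```python
from h import *
W=pickle.load(open('w3.pkl','rb'));T=pickle.load(open('top0.pkl','rb'));S=pickle.load(open('scene0.pkl','rb'))
m=mask(W[1],'yellow',(236,55),40); ys,xs=np.nonzero(m); 
for y in range(34,82,4): r=xs[ys==y]; print(y,r.min() if len(r) else 0,r.max() if len(r) else 0,end='; ')
print(ys.max())
e=onz(*W,[(142,20),(325,29)],56);d=e[0]-e[1];print('plate edge',e.round(1),'len',np.linalg.norm(d).round(1),'yaw',np.degrees(np.arctan2(-d[0],d[1])).round(2), 'mid',e.mean(0).round(1))
print('tip z36',onz(*W,[(230,79),(243,79),(236.5,79),(238,40)],36).round(1))
print('tri',tri([(*W,(236.5,79)),(*T,(200+648/4.5,120+280/4.5))]),tri([(*W,(236.5,79)),(*T,(200+648/4.5,120+280/4.5)),(*S,(205,187))]))
g=cv2.cvtColor(W[1]['color'],cv2.COLOR_RGB2GRAY)
for x in (160,200,300,320): print(x,g[2:36,x])
```

```text
34 230 242; 38 230 244; 42 230 245; 46 230 247; 50 230 245; 54 230 245; 58 230 245; 62 229 244; 66 229 244; 70 229 244; 74 229 244; 78 230 244; 80
plate edge [[ 661.4 -115.8   56. ]
 [ 648.8 -193.7   56. ]] len 78.9 yaw -9.18 mid [ 655.1 -154.8   56. ]
tip z36 [[ 635.  -148.    36. ]
 [ 634.3 -154.4   36. ]
 [ 634.7 -151.2   36. ]
 [ 652.5 -154.3   36. ]]
tri (array([ 632.9, -152.2,   32.9]), np.float64(2.4)) (array([ 635.8, -151.5,   12. ]), np.float64(4.9))
160 [141 142 153 204 246 253 253 254 254 254 254 254 254 254 254 254 254 253
 250 226 156 114 107 107 110 114 114 114 114 115 117 122 130 138]
200 [254 254 254 254 254 254 254 254 254 254 254 254 254 254 254 254 254 254
 254 253 244 197 138 118 115 115 114 112 110 110 112 116 124 135]
300 [255 255 255 255 255 254 254 254 254 254 255 254 254 254 254 254 254 254
 254 254 254 254 254 254 254 253 239 177 124 112 111 114 117 121]
320 [132 132 132 135 144 153 156 153 146 143 146 174 229 250 254 254 254 254
 254 254 254 254 254 254 254 254 254 249 216 150 123 121 130 144]
```

Run:
```python
from h import *
W=pickle.load(open('w3.pkl','rb'))
g=cv2.cvtColor(W[1]['color'],cv2.COLOR_RGB2GRAY)
print(g[160:200,255],g[185,240:312])
Rt=Rq(W[0]['tool_rot']); 
for z in (50,51,52):
  P=onz(*W,[(247,165),(305.5,165),(266,177),(286,177)],z); print(z,((P-W[0]['tcp_pos'])@Rt).round(1))
```

```text
[147 147 147 149 155 163 167 168 168 168 168 168 168 168 168 173 201 244
 254 255 255 255 255 255 255 255 255 255 255 255 255 255 255 255 255 255
 255 255 255 255] [147 147 147 149 170 231 253 255 255 255 255 255 255 255 255 255 255 255
 255 255 255 255 255 254 237 163 115  93  76  68  69  72  74  79  90  94
  95  93  92  90  88  86  84  93 117 160 216 249 255 255 255 255 255 255
 255 255 255 255 255 255 255 255 255 255 255 253 214 110  82  79  80  80]
50 [[ 52.7 -13.3  26.2]
 [ 52.7  15.4  26.3]
 [ 46.7  -4.1  26.3]
 [ 46.7   5.9  26.3]]
51 [[ 52.9 -13.2  25.2]
 [ 52.8  15.3  25.3]
 [ 46.9  -4.   25.2]
 [ 46.9   5.8  25.3]]
52 [[ 53.  -13.1  24.2]
 [ 53.   15.2  24.3]
 [ 47.1  -4.   24.2]
 [ 47.1   5.8  24.3]]
```

drive_tool:
  rows:
    - [[0.6,-0.4,0,0,0,1,0.5],[1.4,-0.9,0,0,0,2,0.5],[2.2,-1.5,0,0,0,3,0.5],[3,-2,0,0,0,3.3,0.5],[3.6,-2.3,0.2,0,0,3.3,0.5],[3.75,-2.3,0.4,0,0,3.3,0.5],[3.75,-2.3,0.4,0,0,3.3,0.5],[3.75,-2.3,0.4,0,0,3.3,0.5],[3.75,-2.3,0.4,0,0,3.3,0.5],[3.75,-2.3,0.4,0,0,3.3,0.5]]

```text
time: 6.55
tcp_pos: [579.1, -141.1, 72.4]
tool_rot: [0.0, 0.997, -0.081, 0.0]
force: [1.2, 0.4, -2.3]
gripper_width: 10.3
finger_force: 69.3
```

Run:
```python
from h import *
v=shot('wrist','w4'); pickle.dump(v,open('w4.pkl','wb')); s,c=v; print(s['tcp_pos'],s['tool_rot'],s['joint_positions'],s['force'])
x=cv2.resize(c['color'][60:300,180:380,::-1],None,fx=2.5,fy=2.5);cv2.imwrite('pics/c4.png',x)
```

```text
[ 579.08686771 -141.06928731   72.39620762] [ 1.88733591e-05  9.96739574e-01 -8.06859380e-02  2.84126038e-05] [-3.51422435e-01  2.58113179e-01  1.28143540e-03  1.31389973e+00
 -2.11800570e-05  2.95171770e+00] [ 1.20643166  0.41492647 -2.30858368]
```

View pics/c4.png

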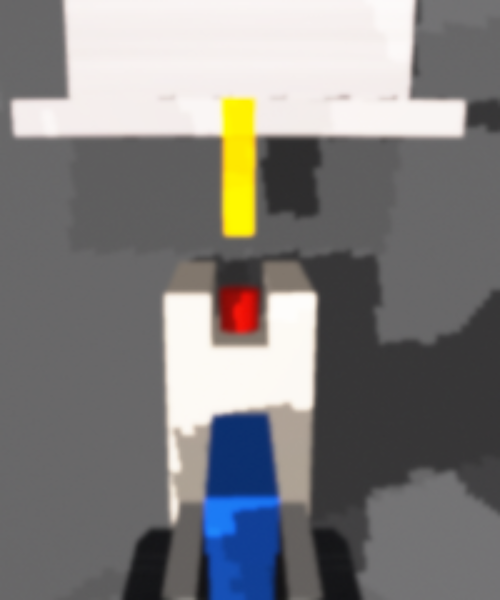

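The crop shows the nose at x=239, centred on the groove and pin at x=239, with the plate square to the cassette. I push now.

drive_tool:
  rows:
    - [[0.4,0,0,0,0,0,0.5],[0.8,0,0,0,0,0,0.5],[1.1,0,0,0,0,0,0.5],[1.3,0,0,0,0,0,0.5],[1.5,0,0,0,0,0,0.5],[1.7,0,0,0,0,0,0.5],[1.8,0,0,0,0,0,0.5],[1.9,0,0,0,0,0,0.5],[2.0,0,0,0,0,0,0.5],[2.0,0,0,0,0,0,0.5]]

```text
time: 7.85
tcp_pos: [598.8, -144.1, 71.9]
tool_rot: [-0.0, 0.997, -0.081, -0.0]
force: [-4.1, 0.8, -1.9]
gripper_width: 10.6
finger_force: 69.3
```

drive_tool:
  rows:
    - [[0.03,0,0,0,0,0,0.5],[0.06,0,0,0,0,0,0.5],[0.09,0,0,0,0,0,0.5],[0.12,0,0,0,0,0,0.5],[0.15,0,0,0,0,0,0.5],[0.18,0,0,0,0,0,0.5],[0.2,0,0,0,0,0,0.5],[0.2,0,0,0,0,0,0.5],[0.2,0,0,0,0,0,0.5],[0.2,0,0,0,0,0,0.5]]

```text
time: 9.1
tcp_pos: [600.0, -144.3, 72.1]
tool_rot: [-0.0, 0.997, -0.081, -0.001]
force: [-5.1, 0.6, -2.8]
gripper_width: 10.6
finger_force: 69.2
```

drive_tool:
  rows:
    - [[0.05,0,0,0,0,0,0.5],[0.1,0,0,0,0,0,0.5],[0.15,0,0,0,0,0,0.5],[0.2,0,0,0,0,0,0.5],[0.2,0,0,0,0,0,0.5],[0.2,0,0,0,0,0,0.5],[0.2,0,0,0,0,0,0.5],[0.2,0,0,0,0,0,0.5],[0.2,0,0,0,0,0,0.5],[0.2,0,0,0,0,0,0.5]]

```text
time: 10.35
tcp_pos: [600.3, -144.3, 72.2]
tool_rot: [-0.0, 0.997, -0.081, -0.003]
force: [-10.6, 1.9, -0.5]
gripper_width: 10.2
finger_force: 69.6
```

drive_tool:
  rows:
    - [[0.1,0,0,0,0,0,0.5],[0.15,0,0,0,0,0,0.5],[0.2,0,0,0,0,0,0.5],[0.2,0,0,0,0,0,0.5],[0.2,0,0,0,0,0,0.5],[0.2,0,0,0,0,0,0.5],[0.2,0,0,0,0,0,0.5],[0.2,0,0,0,0,0,0.5],[0.2,0,0,0,0,0,0.5],[0.2,0,0,0,0,0,0.5]]

```text
time: 11.6
tcp_pos: [600.6, -144.4, 72.3]
tool_rot: [-0.0, 0.997, -0.081, -0.005]
force: [-14.0, 0.9, 3.6]
gripper_width: 10.9
finger_force: 70.1
```

Run:
```python
from h import *
v=shot('wrist','w5'); pickle.dump(v,open('w5.pkl','wb')); s,c=v; print(s['tcp_pos'],s['tool_rot'],s['force'],s['gripper_width'])
x=cv2.resize(c['color'][60:300,180:380,::-1],None,fx=2.5,fy=2.5);cv2.imwrite('pics/c5.png',x)
```

```text
[ 600.59450667 -144.38421119   72.316318  ] [-2.50918448e-04  9.96734808e-01 -8.06162243e-02 -4.54798702e-03] [-14.04067722   0.85784301   3.64980374] 10.8568428800763
```

View pics/c5.png

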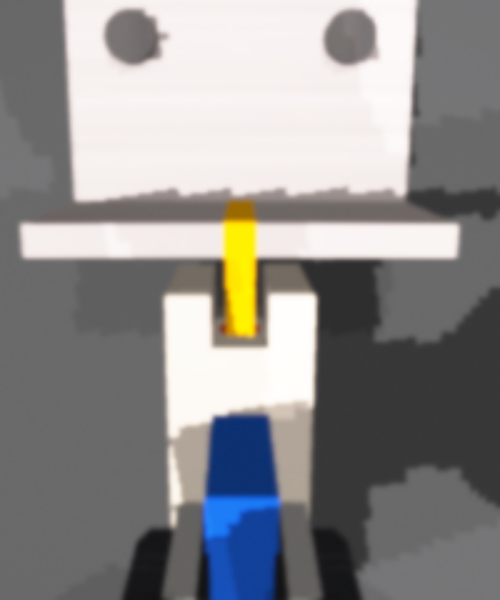

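The nose tip sits at the groove's bottom, at crop (240,333), against a hard stop (14 N, no further travel), so the first pin is in. I back off and turn the cassette round.

drive_tool:
  rows:
    - [[-1,0,0,0,0,0,0.5],[-2.5,0,-0.2,0,0,0,0.5],[-4,0,-0.4,0,0,0,0.5],[-5.5,0,-0.4,0,0,-5,0.5],[-6,0,-0.4,0,0,-15,0.5],[-6,0,-0.4,0,0,-25,0.5],[-6,0,-0.4,0,0,-35,0.5],[-6,0,-0.4,0,0,-45,0.5],[-6,0,-0.4,0,0,-55,0.5],[-6,0,-0.4,0,0,-65,0.5]]

```text
time: 12.9
tcp_pos: [548.6, -136.3, 78.1]
tool_rot: [0.003, 0.883, 0.47, 0.003]
force: [-0.9, 1.0, -2.9]
gripper_width: 10.7
finger_force: 69.2
```

drive_tool:
  rows:
    - [[0,0,0,0,0,-10,0.5],[0,0,0,0,0,-20,0.5],[0,0,0,0,0,-30,0.5],[0,0,0,0,0,-40,0.5],[0,0,0,0,0,-50,0.5],[0,0,0,0,0,-60,0.5],[0,0,0,0,0,-70,0.5],[0,0,0,0,0,-80,0.5],[0,0,0,0,0,-90,0.5],[0,0,0,0,0,-100,0.5]]

```text
time: 14.15
tcp_pos: [548.6, -136.2, 78.1]
tool_rot: [0.004, 0.207, 0.978, -0.0]
force: [0.5, 0.1, -3.3]
gripper_width: 10.7
finger_force: 69.2
```

drive_tool:
  rows:
    - [[0,0,0,0,0,-10,0.5],[0,0,0,0,0,-15,0.5],[0,0,0,0,0,-15,0.5],[0,0,0,0,0,-15,0.5],[0,0,0,0,0,-15,0.5],[0,0,0,0,0,-15,0.5],[0,0,0,0,0,-15,0.5],[0,0,0,0,0,-15,0.5],[0,0,0,0,0,-15,0.5],[0,0,0,0,0,-15,0.5]]

```text
time: 15.4
tcp_pos: [545.7, -135.5, 76.3]
tool_rot: [0.0, 0.081, 0.997, 0.0]
force: [-0.4, -0.5, -2.9]
gripper_width: 10.6
finger_force: 69.2
```

Run:
```python
from h import *
v=shot('wrist','w6'); pickle.dump(v,open('w6.pkl','wb')); s,c=v; print(s['tcp_pos'],s['tool_rot'],s['joint_positions'],s['force'],s['gripper_width'])
v=shot('top','top6');pickle.dump(v,open('top6.pkl','wb'))
g=cv2.cvtColor(c['color'],cv2.COLOR_RGB2GRAY); print(g[185,240:312])
x=np.hstack([c['color'][140:400],v[1]['color'][100:360]]);x=cv2.resize(x[:,:,::-1],None,fx=.71,fy=.71) 
y=cv2.resize(v[1]['color'][100:340,160:480,::-1],None,fx=2.2,fy=2.2,interpolation=cv2.INTER_CUBIC);cv2.imwrite('pics/c6.png',y)
```

```text
[ 545.67033683 -135.52544148   76.31079547] [2.72493840e-05 8.06025377e-02 9.96746322e-01 1.18493145e-05] [-3.62729300e-01  1.70403887e-01 -9.31746765e-02  1.30717201e+00
  3.79301119e-05 -2.01349160e-01] [-0.38280251 -0.52640065 -2.85362339] 10.563164504253557
[ 86  85  85  88 111 184 242 252 253 254 254 254 254 254 254 254 254 254
 254 254 254 254 253 250 232 178 124  98  93  94  94  98 102 109 116 121
 122 122 122 123 123 123 124 125 127 131 155 222 250 254 254 254 254 254
 254 254 254 254 254 254 254 254 254 254 253 247 201 138 128 134 139 145]
```

View pics/c6.png

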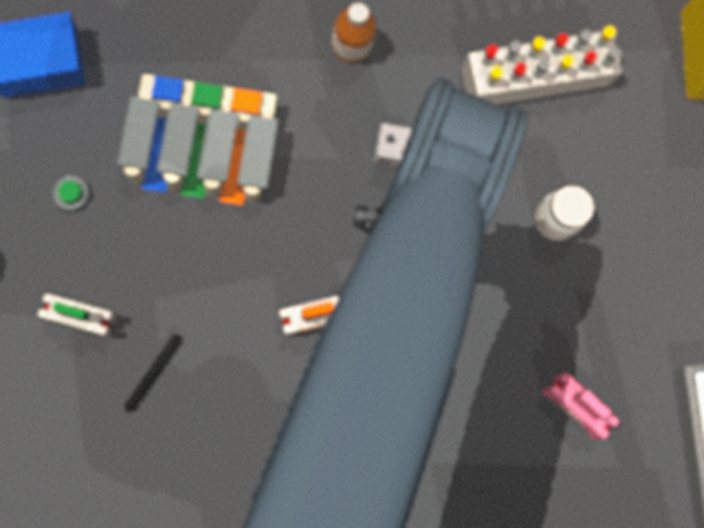

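Turned round, and the scene is undisturbed (orange at (312,315), green at (75,312)). The same approach line serves for the other end.

drive_tool:
  rows:
    - [[-0.6,0,0,0,0,0,0.5],[-1.4,0,0,0,0,0,0.5],[-2.2,0,0.1,0,0,0,0.5],[-3.0,0,0.2,0,0,0,0.5],[-3.4,0,0.4,0,0,0,0.5],[-3.4,0,0.4,0,0,0,0.5],[-3.8,0,0.4,0,0,0,0.5],[-4.2,0,0.4,0,0,0,0.5],[-4.4,0,0.4,0,0,0,0.5],[-4.5,0,0.4,0,0,0,0.5]]

```text
time: 16.75
tcp_pos: [590.2, -142.8, 72.4]
tool_rot: [0.0, 0.081, 0.997, -0.0]
force: [0.2, 0.7, -2.3]
gripper_width: 10.5
finger_force: 69.2
```

drive_tool:
  rows:
    - [[-0.2,0,0,0,0,0,0.5],[-0.4,0,0,0,0,0,0.5],[-0.6,0,0,0,0,0,0.5],[-0.8,0,0,0,0,0,0.5],[-0.9,0,0,0,0,0,0.5],[-1,0,0,0,0,0,0.5],[-1.1,0,0,0,0,0,0.5],[-1.15,0,0,0,0,0,0.5],[-1.2,0,0,0,0,0,0.5],[-1.2,0,0,0,0,0,0.5]]

```text
time: 18.0
tcp_pos: [599.9, -144.3, 72.0]
tool_rot: [-0.002, 0.081, 0.997, 0.0]
force: [-5.8, 0.5, 0.3]
gripper_width: 10.9
finger_force: 69.7
```

drive_tool:
  rows:
    - [[-0.05,0,0,0,0,0,0.5],[-0.1,0,0,0,0,0,0.5],[-0.15,0,0,0,0,0,0.5],[-0.2,0,0,0,0,0,0.5],[-0.25,0,0,0,0,0,0.5],[-0.3,0,0,0,0,0,0.5],[-0.3,0,0,0,0,0,0.5],[-0.3,0,0,0,0,0,0.5],[-0.3,0,0,0,0,0,0.5],[-0.3,0,0,0,0,0,0.5]]

```text
time: 19.25
tcp_pos: [602.3, -144.7, 72.1]
tool_rot: [-0.003, 0.081, 0.997, 0.0]
force: [-7.1, -0.3, 1.1]
gripper_width: 10.3
finger_force: 69.9
```

drive_tool:
  rows:
    - [[-0.05,0,0,0,0,0,0.5],[-0.1,0,0,0,0,0,0.5],[-0.15,0,0,0,0,0,0.5],[-0.2,0,0,0,0,0,0.5],[-0.25,0,0,0,0,0,0.5],[-0.3,0,0,0,0,0,0.5],[-0.3,0,0,0,0,0,0.5],[-0.3,0,0,0,0,0,0.5],[-0.3,0,0,0,0,0,0.5],[-0.3,0,0,0,0,0,0.5]]

```text
time: 20.5
tcp_pos: [602.7, -144.8, 72.3]
tool_rot: [-0.006, 0.081, 0.997, 0.0]
force: [-12.6, 2.0, 5.6]
gripper_width: 10.5
finger_force: 70.5
```

drive_tool:
  rows:
    - [[-0.05,0,0,0,0,0,0.5],[-0.1,0,0,0,0,0,0.5],[-0.15,0,0,0,0,0,0.5],[-0.2,0,0,0,0,0,0.5],[-0.2,0,0,0,0,0,0.5],[-0.2,0,0,0,0,0,0.5],[-0.2,0,0,0,0,0,0.5],[-0.2,0,0,0,0,0,0.5],[-0.2,0,0,0,0,0,0.5],[-0.2,0,0,0,0,0,0.5]]

```text
time: 21.75
tcp_pos: [603.0, -144.8, 72.4]
tool_rot: [-0.007, 0.081, 0.997, 0.0]
force: [-17.0, 1.7, 8.8]
gripper_width: 10.1
finger_force: 70.9
```

The stop is solid at 17 N (TCP x is 603.0, against 600.5 on the first side, so the cassette sits about 1.2 mm ahead in the hand). Both blue pins are in. Next I measure the bay from a sideways-turned view on the way there.

drive_tool:
  rows:
    - [[1,0,0,0,0,0,0.5],[3,0,-0.2,0,0,0,0.5],[5,0,-0.4,0,0,0,0.5],[6.5,1,-0.4,0,0,0,0.5],[7,4,-0.4,0,0,9,0.5],[7.5,7,-0.4,0,0,18,0.5],[8,10,-0.4,0,0,27,0.5],[8.4,13,-0.4,0,0,36,0.5],[8.4,16,-0.4,0,0,45,0.5],[8.4,18,-0.4,0,0,54,0.5]]

```text
time: 23.0
tcp_pos: [556.9, 46.8, 76.6]
tool_rot: [0.001, 0.526, 0.85, 0.001]
force: [0.7, -0.8, -2.2]
gripper_width: 10.5
finger_force: 69.1
```

drive_tool:
  rows:
    - [[-1.5,1,0,0,0,8,0.5],[-2.5,1.5,0,0,0,16,0.5],[-2.5,1.5,0,0,0,26,0.5],[-2.5,1.5,0,0,0,30,0.5],[-2.5,1.5,0,0,0,30,0.5],[-2.5,1.5,0,0,0,30,0.5],[-2.5,1.5,0,0,0,30,0.5],[-2.5,1.5,0,0,0,30,0.5],[-2.5,1.5,0,0,0,30,0.5],[-2.5,1.5,0,0,0,30,0.5]]

```text
time: 24.25
tcp_pos: [580.5, 29.7, 76.3]
tool_rot: [0.0, 0.727, 0.687, 0.0]
force: [-0.0, 0.3, -3.0]
gripper_width: 10.9
finger_force: 69.2
```

Run:
```python
from h import *
v=shot('wrist','w7'); pickle.dump(v,open('w7.pkl','wb')); s,c=v; print(s['tcp_pos'],s['tool_rot'],s['joint_positions'],s['force'],s['gripper_width'])
```

```text
[580.46218371  29.65464717  76.31714054] [4.19233997e-06 7.26805119e-01 6.86843737e-01 2.10628466e-05] [-6.43283243e-02  2.18488582e-01 -3.77566740e-02  1.31451624e+00
  2.51309018e-05  1.56298946e+00] [-0.04277507  0.27604523 -3.01531662] 10.924713178083179
```

View pics/w7.png

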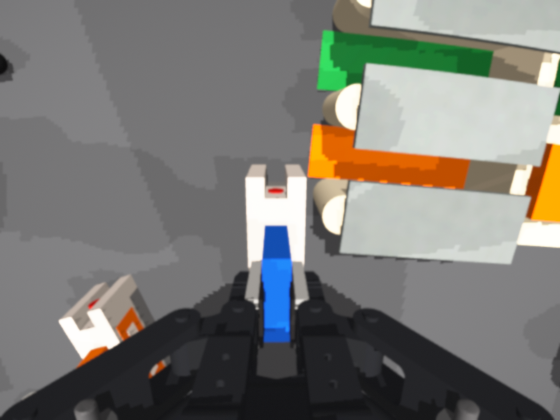

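w7 shows the orange mouth, strip front edge (313,125)-(308,176), between caps. The -y cap runs (347,182)-(528,195)-(513,264)-(340,252) and the next one (367,64)-(557,87)-(542,165)-(355,147). The green strip is at (320,60), and the held blue cassette's pin is deep in at (276,190).

Run:
```python
from h import *
W=pickle.load(open('w7.pkl','rb')); c=W[1]['color']
h,s,v=[x.astype(int) for x in cv2.split(cv2.cvtColor(c,cv2.COLOR_RGB2HSV))]
m=((s<28)&(v>140)&(v<222)).astype(np.uint8); m=cv2.morphologyEx(m,cv2.MORPH_OPEN,np.ones((5,5),np.uint8))
n,l,st,ce=cv2.connectedComponentsWithStats(m)
b=np.array([.85,.95,0]); Rt=Rq(W[0]['tool_rot'])
for i in range(1,n):
    if st[i,4]<3000 or st[i,0]<300: continue
    print(st[i],ce[i])
    M=l==i; cols=np.arange(385,505,4)
    for nm,f in(('up',lambda r:r.min()-.5),('lo',lambda r:r.max()+.5)):
        pts=[(x,f(np.nonzero(M[:,x])[0])) for x in cols if M[:,x].any()]
        P=onz(*W,pts,54); vx,vy,x0,y0=cv2.fitLine(P[:,:2].astype(np.float32),cv2.DIST_HUBER,0,.01,.01).ravel()
        a=np.degrees(np.arctan(vy/vx)); print(nm,'yaw',a.round(2),'y at x=640:',(y0+(640-x0)*vy/vx).round(1),'rms',np.std((P[:,1]-y0)-(P[:,0]-x0)*vy/vx).round(2))
C=[(347,182),(528,195),(513,264),(340,252)]; P=onz(*W,C,54);print(P.round(1), np.linalg.norm(np.diff(P,axis=0),axis=1).round(1))
print('bias shift world',(Rt@-b).round(2)); print('strips',onz(*W,[(313,125),(308,176),(323,32),(318,89)],1).round(1))
```

```text
[ 372    0  188   52 7053] [476.95250248  19.14575358]
up yaw -0.43 y at x=640: 150.2 rms 0.09
lo yaw -7.66 y at x=640: 138.9 rms 0.12
[  356    64   204   101 15498] [454.68847593 114.44541231]
up yaw -7.63 y at x=640: 122.8 rms 0.17
lo yaw -8.55 y at x=640: 85.4 rms 1.0
[  340   182   189    83 12611] [432.00610578 223.11902308]
up yaw -7.63 y at x=640: 68.9 rms 0.16
lo yaw -8.54 y at x=640: 30.5 rms 0.19
[[617.5  71.2  54. ]
 [711.8  59.7  54. ]
 [710.1  20.9  54. ]
 [614.1  34.3  54. ]] [95.  38.9 96.9]
bias shift world [-1.   -0.79 -0.  ]
strips [[607.3  97.2   1. ]
 [603.2  65.3   1. ]
 [614.8 150.    1. ]
 [611.  118.3   1. ]]
```

drive_tool:
  rows:
    - [[0,-1.5,0,0,0,0,0.5],[0,-3,0,0,0,0,0.5],[1,-4,0,0,0,-6,0.5],[3,-4,0,0,0,-16,0.5],[5,-4,0,0,0,-26,0.5],[7,-4,0,0,0,-36,0.5],[10,-4,0,0,0,-46,0.5],[13,-4,0,0,0,-56,0.5],[16,-4,0,0,0,-66,0.5],[16.5,-4,0,0,0,-76,0.5]]

```text
time: 25.55
tcp_pos: [549.8, 198.7, 76.4]
tool_rot: [0.0, 0.146, 0.989, 0.0]
force: [0.7, -0.1, -2.1]
gripper_width: 10.5
finger_force: 69.2
```

drive_tool:
  rows:
    - [[0,0,0,0,0,-8,0.5],[0,0,0,0,0,-9.6,0.5],[0,0,0.2,0,0,-9.6,0.5],[0,0,0.4,0,0,-9.6,0.5],[0,0,0.5,0,0,-9.6,0.5],[0,0,0.5,0,0,-9.6,0.5],[0,0,0.5,0,0,-9.6,0.5],[0,0,0.5,0,0,-9.6,0.5],[0,0,0.5,0,0,-9.6,0.5],[0,0,0.5,0,0,-9.6,0.5]]

```text
time: 26.8
tcp_pos: [549.9, 196.5, 71.7]
tool_rot: [0.0, 0.067, 0.998, -0.0]
force: [-2.5, -2.7, 2.2]
gripper_width: 10.5
finger_force: 70.1
```

Run:
```python
from h import *
v=shot('wrist','w8'); s,c=v; pickle.dump(v,open('w8.pkl','wb'));print(s['tcp_pos'],s['tool_rot'],s['joint_positions'],s['force'],s['gripper_width'])
print('yaw',np.degrees(np.arctan2(*Rq(s['tool_rot'])[[1,0],0])),'y line',184.9-.134*(s['tcp_pos'][0]-640))
v=shot('scene','scene8');v2=shot('top','top8'); pickle.dump((v,v2),open('st8.pkl','wb'))
a=cv2.resize(v[1]['color'][180:330,160:360,::-1],None,fx=2,fy=2);b=cv2.resize(v2[1]['color'][120:270,160:360,::-1],None,fx=2,fy=2)
cv2.imwrite('pics/c8.png',np.hstack([a,b]))
```

```text
[549.8692043  196.52155028  71.74222327] [ 1.07604391e-04  6.66799050e-02  9.97774404e-01 -1.28513368e-04] [ 2.28592461e-01  2.27804349e-01 -3.61006085e-02  1.30676028e+00
 -3.08535711e-04  3.62051275e-01] [-2.49265531 -2.73124047  2.24718224] 10.468069501425317
yaw 172.35337365535136 y line 196.9775266234454
```

View pics/c8.png

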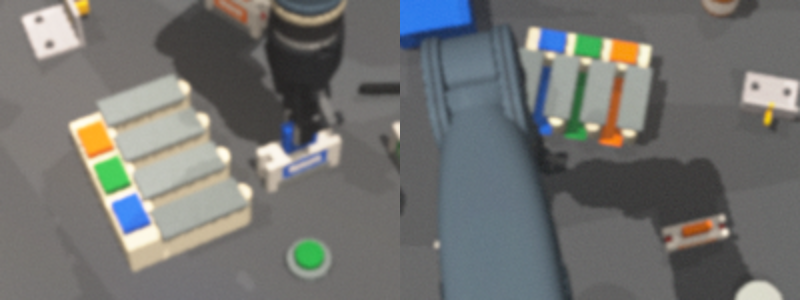

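The blue cassette stands level in front of the blue mouth. I slide it in slowly, watching the force.

drive_tool:
  rows:
    - [[-0.6,0.05,-0.1,0,0,0,0.5],[-1.2,0.05,-0.1,0,0,0,0.5],[-1.8,0.05,-0.1,0,0,0,0.5],[-2.4,0.05,-0.1,0,0,0,0.5],[-3,0.05,-0.1,0,0,0,0.5],[-3.5,0.05,-0.1,0,0,0,0.5],[-4,0.05,-0.1,0,0,0,0.5],[-4.5,0.05,-0.1,0,0,0,0.5],[-5,0.05,-0.1,0,0,0,0.5],[-5,0.05,-0.1,0,0,0,0.5]]

```text
time: 28.2
tcp_pos: [600.3, 191.0, 72.3]
tool_rot: [0.001, 0.066, 0.998, 0.001]
force: [0.9, 2.5, -4.5]
gripper_width: 10.7
finger_force: 69.1
```

Run:
```python
from h import *
s=telemetry.observe(); print(s['tcp_pos'],s['force'],s['wrist_torque'],s['gripper_width'],'yline',184.9-.134*(s['tcp_pos'][0]-640))
```

```text
[600.27386262 190.99399208  72.34381725] [ 0.86922382  2.49614846 -4.53279051] [ 0.86066365 -0.25228075  0.1199604 ] 10.733342956015992 yline 190.2233024090256
```

drive_tool:
  rows:
    - [[-0.5,0.08,0,0,0,0,0.5],[-1,0.08,0,0,0,0,0.5],[-1.5,0.08,0,0,0,0,0.5],[-2,0.08,0,0,0,0,0.5],[-2.5,0.08,0,0,0,0,0.5],[-3,0.08,0,0,0,0,0.5],[-3.5,0.08,0,0,0,0,0.5],[-4,0.08,0,0,0,0,0.5],[-4.5,0.08,0,0,0,0,0.5],[-4.5,0.08,0,0,0,0,0.5]]

```text
time: 29.45
tcp_pos: [645.1, 185.2, 72.3]
tool_rot: [0.001, 0.067, 0.998, 0.0]
force: [0.4, 2.7, -3.8]
gripper_width: 10.6
finger_force: 69.1
```

drive_tool:
  rows:
    - [[-0.4,0,0,0,0,0,0.5],[-0.8,0,0,0,0,0,0.5],[-1.2,0,0,0,0,0,0.5],[-1.6,0,0,0,0,0,0.5],[-2,0,0,0,0,0,0.5],[-2.4,0,0,0,0,0,0.5],[-2.6,0,0,0,0,0,0.5],[-2.8,0,0,0,0,0,0.5],[-2.8,0,0,0,0,0,0.5],[-2.8,0,0,0,0,0,0.5]]

```text
time: 30.7
tcp_pos: [672.2, 181.5, 72.3]
tool_rot: [0.0, 0.067, 0.998, -0.0]
force: [-0.2, 2.2, -3.8]
gripper_width: 10.7
finger_force: 69.1
```

drive_tool:
  rows:
    - [[-0.2,0.05,0,0,0,0,0.5],[-0.4,0.05,0,0,0,0,0.5],[-0.6,0.05,0,0,0,0,0.5],[-0.8,0.05,0,0,0,0,0.5],[-0.9,0.05,0,0,0,0,0.5],[-1,0.05,0,0,0,0,0.5],[-1.1,0.05,0,0,0,0,0.5],[-1.2,0.05,0,0,0,0,0.5],[-1.2,0.05,0,0,0,0,0.5],[-1.2,0.05,0,0,0,0,0.5]]

```text
time: 31.95
tcp_pos: [680.9, 180.7, 72.1]
tool_rot: [-0.003, 0.066, 0.998, -0.0]
force: [-8.0, 1.2, 0.9]
gripper_width: 10.9
finger_force: 69.9
```

drive_tool:
  rows:
    - [[-0.1,0,0,0,0,0,0.5],[-0.2,0,0,0,0,0,0.5],[-0.3,0,0,0,0,0,0.5],[-0.3,0,0,0,0,0,0.5],[-0.3,0,0,0,0,0,0.5],[-0.1,0,0,0,0,0,0.5],[0.1,0,0,0,0,0,0.5],[0.2,0,0,0,0,0,0.5],[0.3,0,0,0,0,0,0.5],[0.3,0,0,0,0,0,0.5]]

```text
time: 33.2
tcp_pos: [680.7, 180.7, 71.9]
tool_rot: [-0.0, 0.067, 0.998, -0.0]
force: [-3.5, 0.3, -1.4]
gripper_width: 10.7
finger_force: 69.3
```

The stop is confirmed at TCP x 680.9, which agrees with the predicted home. Release, rise and go over the orange one.

drive_tool:
  rows:
    - [[0,0,0.1,0,0,0,0.5],[0,0,0.1,0,0,0,3],[0,0,0.1,0,0,0,3],[0,0,0.1,0,0,0,3],[0,0,0.1,0,0,0,3],[0,0,-1.5,0,0,0,3],[0,0,-4,0,0,0,3],[0,0,-8,0,0,0,3],[0,0,-12,0,0,0,3],[0,0,-16,0,0,0,6]]

```text
time: 34.45
tcp_pos: [681.0, 180.9, 235.3]
tool_rot: [0.001, 0.067, 0.998, 0.0]
force: [1.7, 0.2, -0.5]
gripper_width: 47.0
finger_force: 0.0
```

drive_tool:
  rows:
    - [[3,-4,0,0,0,9,6],[6,-8,0,0,0,18,6],[10,-12,0,0,0,27,6],[13,-16,0,0,0,36,6],[16,-20,0,0,0,45,6],[19,-23,0,0,0,55,6],[20.6,-24.5,0,0,0,65,6],[20.6,-24.5,0,0,0,67,6],[20.6,-24.5,0,0,0,67,6],[20.6,-24.5,0,0,0,67,6]]

```text
time: 35.7
tcp_pos: [444.8, -34.1, 232.5]
tool_rot: [0.0, 0.605, 0.796, 0.0]
force: [-0.2, 0.1, 0.1]
gripper_width: 59.9
finger_force: 0.0
```

Run:
```python
from h import *
W=shot('wrist','w9'); pickle.dump(W,open('w9.pkl','wb')); s,c=W;print(s['tcp_pos'],s['tool_rot'],np.degrees(np.arctan2(*Rq(s['tool_rot'])[[1,0],0])))
T=pickle.load(open('top0.pkl','rb'));S=pickle.load(open('scene0.pkl','rb'));B=np.array([-.85,-.95,0])
q=proj(s and s,c,[[444,-35,80]])[0];print(q)
m=mask(c,'orange',q,70);t=mask(T[1],'orange',(304,242),25);k=mask(S[1],'orange',(288,167),25);print(m.sum(),t.sum(),k.sum())
p=onz(*W,[q],80)[0]
print('wrist z=0',fitbox([(*W,m)],p,1.8,40,12,45,87,False)); print('all',fitbox([(*W,m),(*T,t),(*S,k)],p,1.8,40,12,45,87))
# pins
h=cv2.cvtColor(c['color'],cv2.COLOR_RGB2HSV).astype(int);r=(((h[...,0]<3)|(h[...,0]>176))&(h[...,1]>200)&(h[...,2]>90)).astype(np.uint8)
n,l,st,ce=cv2.connectedComponentsWithStats(r); print([(ce[i].round(0),st[i,4]) for i in range(1,n) if st[i,4]>8])
y=shot('top','top9');z=np.hstack([cv2.resize(c['color'][:,:,::-1],(400,300)),cv2.resize(y[1]['color'][120:270,180:380,::-1],(400,300))]);cv2.imwrite('pics/c9.png',z)
```

```text
[444.83947389 -34.10019463 232.54514232] [1.74688799e-04 6.05431945e-01 7.95897039e-01 1.82067260e-04] 105.48013495017042
[275.33383645 201.70069649]
220 62 221
wrist z=0 (array([467.4, -46.5,  -2.9]), np.float64(111.4), np.float64(2.098))
all (array([455.2, -35.5,  -1.6]), np.float64(108.2), np.float64(3.581))
[(array([297., 169.]), np.int32(50))]
```

View pics/c9.png

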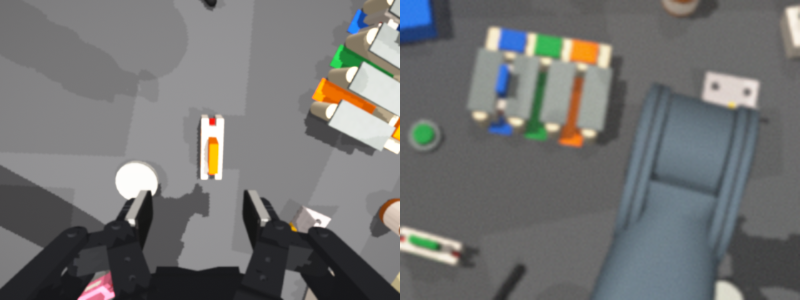

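The view shows blue seated in its channel. Orange sits at about (297,207) in full wrist pixels, with its pin at (297,169), and the mask needs a wider hue.

```bash
sed -i "s/'orange':10/'orange':14/; s/np.abs(h-h0)<10/np.abs(h-h0)<11/" h.py
python3 - <<'E'
from h import *
W=pickle.load(open('w9.pkl','rb'));c=W[1];T=pickle.load(open('top0.pkl','rb'));S=pickle.load(open('scene0.pkl','rb'))
m=mask(c,'orange',(297,210),45);t=mask(T[1],'orange',(304,242),25);k=mask(S[1],'orange',(288,167),25);print(m.sum(),t.sum(),k.sum())
p=onz(*W,[(297,205)],87)[0]
print('wrist z=0',fitbox([(*W,m)],p,1.8,40,12,45,87,False)); print('all',fitbox([(*W,m),(*T,t),(*S,k)],p,1.8,40,12,45,87))
w=mask(c,'white',(297,205),60);ys,xs=np.nonzero(w|m);print(xs.min(),xs.max(),ys.min(),ys.max()); 
mb=cv2.minAreaRect(np.c_[xs,ys].astype(np.float32));P=onz(*W,cv2.boxPoints(mb),45);print(P.round(1),P.mean(0).round(1))
E
```

```text
698 62 221
wrist z=0 (array([469.2, -47.4,   3.4]), np.float64(106.2), np.float64(0.059))
all (array([455.1, -35.8,   4.7]), np.float64(140.5), np.float64(1.918))
281 314 160 252
[[466.9 -95.9  45. ]
 [440.5  -1.6  45. ]
 [471.8   7.   45. ]
 [501.  -86.5  45. ]] [470.  -44.3  45. ]
```

Orange has been knocked aside: it is now at (469,-47), yaw 106, with the fin size fitting well at bench height. I grip it there.

drive_tool:
  rows:
    - [[-1,1,3,0,0,-0.7,6],[-1.85,2,8,0,0,-0.7,6],[-1.85,2,12,0,0,-0.7,6],[-1.85,2,15,0,0,-0.7,6],[-1.85,2,16.2,0,0,-0.7,6],[-1.85,2,16.2,0,0,-0.7,6],[-1.85,2,16.2,0,0,-0.7,1],[-1.85,2,16.2,0,0,-0.7,0.5],[-1.85,2,16.2,0,0,-0.7,0.5],[-1.85,2,16.2,0,0,-0.7,0.5]]

```text
time: 37.05
tcp_pos: [469.7, -47.3, 71.9]
tool_rot: [0.001, 0.601, 0.799, 0.001]
force: [0.8, 0.4, 5.5]
gripper_width: 10.2
finger_force: 72.0
```

drive_tool:
  rows:
    - [[0,0,0,0,0,0,0.5],[0,0,0,0,0,0,0.5],[0,0,-0.3,0,0,0,0.5],[0,0,-0.6,0,0,0,0.5],[0,0,-0.6,0,0,0,0.5],[0,0,-0.6,0,0,0,0.5],[0,0,-0.6,0,0,0,0.5],[0,0,-0.6,0,0,0,0.5],[0,0,-0.6,0,0,0,0.5],[0,0,-0.6,0,0,0,0.5]]

```text
time: 38.3
tcp_pos: [468.4, -47.1, 76.3]
tool_rot: [0.0, 0.601, 0.799, -0.0]
force: [-1.1, 1.2, -2.1]
gripper_width: 10.7
finger_force: 71.0
```

```bash
cat >> h.py <<'E'
def held(W):
    "front top edge (z=51) and sides of the held cassette in tool axes"
    g=cv2.cvtColor(W[1]['color'],cv2.COLOR_RGB2GRAY).astype(int); a=g[150:210,256]; r=150+np.argmax(np.diff(np.convolve(a,[1,1],'same')[1:-1]))+1
    row=g[188]; L=240+np.argmax(np.diff(row[240:256])); Rr=296+np.argmin(np.diff(row[296:316]))
    P=onz(*W,[(256,r),(L+.5,188),(Rr+.5,188)],W[0]['tcp_pos'][2]-70+45); P=(P-W[0]['tcp_pos'])@Rq(W[0]['tool_rot'])
    return r,L,Rr,'front x',P[0,0].round(1),'mid y',(P[1:,1].mean()).round(1)
E
python3 - <<'E'
from h import *
W=shot('wrist','w10'); pickle.dump(W,open('w10.pkl','wb')); s=W[0];print(s['tcp_pos'],s['force'],s['gripper_width'],np.degrees(np.arctan2(*Rq(s['tool_rot'])[[1,0],0])))
for f in('w3.pkl','w6.pkl','w10.pkl'): print(held(pickle.load(open(f,'rb'))))
E
```

```text
[468.3700611  -47.1194169   76.34750396] [-1.1278648   1.21145001 -2.0951319 ] 10.694305956439345 106.05730691686304
(np.int64(176), np.int64(244), np.int64(306), 'front x', np.float64(47.5), 'mid y', np.float64(0.6))
(np.int64(176), np.int64(244), np.int64(306), 'front x', np.float64(46.8), 'mid y', np.float64(-1.6))
(np.int64(163), np.int64(246), np.int64(307), 'front x', np.float64(52.4), 'mid y', np.float64(0.2))
```

Run:
```python
from h import *
for f in('w1','w3','w6','w7','w9','w10'):
    s,c=pickle.load(open(f+'.pkl','rb')); print(f,c['hand_eye'][:3,3].round(2),R.from_matrix(c['hand_eye'][:3,:3]).as_rotvec().round(4), (Rq(s['tool_rot'])[:,2]).round(4))
s,c=pickle.load(open('w10.pkl','rb'));g=cv2.cvtColor(c['color'],cv2.COLOR_RGB2GRAY); print(g[158:182,256],g[188,240:312])
```

```text
w1 [  74.99    0.77 -133.88] [-0.2362 -0.2372  1.559 ] [ 0.e+00 -1.e-04 -1.e+00]
w3 [  76.35    1.22 -133.88] [-0.2366 -0.2379  1.5589] [-3.e-04 -3.e-04 -1.e+00]
w6 [  75.57   -1.2  -133.88] [-0.2373 -0.2366  1.5591] [ 1.e-04  0.e+00 -1.e+00]
w7 [  74.76    0.3  -133.88] [-0.2363 -0.2369  1.559 ] [ 0.  0. -1.]
w9 [ 7.4730e+01 -1.1000e-01 -1.3388e+02] [-0.2365 -0.2367  1.5591] [ 5.e-04  1.e-04 -1.e+00]
w10 [ 7.4730e+01 -1.3000e-01 -1.3388e+02] [-0.2365 -0.2367  1.5591] [ 1.e-04 -0.e+00 -1.e+00]
[129 129 129 132 145 168 189 197 197 197 198 197 197 198 199 199 214 240
 253 255 255 255 255 255] [129 128 129 129 128 128 159 234 254 255 255 255 255 255 255 255 255 255
 255 255 255 255 255 255 254 245 193 147 129 107  88  82  84  86  87  87
  88  89  89  89  88  87  82  75  78 100 122 143 197 243 253 254 254 253
 253 253 253 253 253 253 253 253 253 253 254 253 249 216 153 130 128 127]
```

drive_tool:
  rows:
    - [[-1,0.5,0,0,0,10,0.5],[-2,1,0,0,0,20,0.5],[-3.5,1.5,0,0,0,30,0.5],[-5,2,0,0,0,40,0.5],[-6.5,2.5,0,0,0,50,0.5],[-8,3.5,0,0,0,60,0.5],[-9,4,0,0,0,70,0.5],[-10,4.5,0,0,0,80,0.5],[-10.6,5,0,0,0,90,0.5],[-10.6,5,0,0,0,100,0.5]]

```text
time: 39.6
tcp_pos: [546.2, -135.6, 76.2]
tool_rot: [0.0, 0.999, 0.05, 0.0]
force: [-0.1, -0.2, -2.8]
gripper_width: 11.1
finger_force: 71.0
```

drive_tool:
  rows:
    - [[0,0,0,0,0,10,0.5],[0.5,0.15,0,0,0,15.2,0.5],[1.2,0.3,0,0,0,15.2,0.5],[2,0.55,0.1,0,0,15.2,0.5],[2.8,0.75,0.2,0,0,15.2,0.5],[3.33,0.9,0.4,0,0,15.2,0.5],[3.33,0.9,0.4,0,0,15.2,0.5],[3.33,0.9,0.4,0,0,15.2,0.5],[3.33,0.9,0.4,0,0,15.2,0.5],[3.33,0.9,0.4,0,0,15.2,0.5]]

```text
time: 40.85
tcp_pos: [579.6, -140.5, 72.4]
tool_rot: [0.0, 0.997, -0.08, 0.0]
force: [-0.7, 0.7, -0.9]
gripper_width: 10.7
finger_force: 71.2
```

Run:
```python
from h import *
W=shot('wrist','w11'); pickle.dump(W,open('w11.pkl','wb')); s,c=W;print(s['tcp_pos'],s['force'],s['gripper_width'],np.degrees(np.arctan2(*Rq(s['tool_rot'])[[1,0],0])))
for n in ('w4','w11'):
    c=pickle.load(open(n+'.pkl','rb'))[1]; m=mask(c,'yellow',(275,130),40);ys,xs=np.nonzero(m);g=cv2.cvtColor(c['color'],cv2.COLOR_RGB2GRAY).astype(int)
    print(n,'nose cols',xs[ys==150].min(),xs[ys==150].max(),'tip row',ys.max(),'slab',240+np.argmax(np.diff(g[188,240:256])),296+np.argmin(np.diff(g[188,296:316])),'groove',g[190,258:294])
```

```text
[ 579.62676558 -140.5313349    72.38381184] [-0.65386402  0.72440045 -0.90053606] 10.673978933029462 -9.142271647218054
w4 nose cols 269 281 tip row 154 slab 245 306 groove [250 250 250 250 249 239 192 134 117 103  76  55  50  52  54  59  74  83
  86  83  80  77  72  66  68  83 101 113 146 211 244 249 250 250 250 250]
w11 nose cols 270 283 tip row 155 slab 246 307 groove [250 250 250 250 250 249 245 222 160 122 109  92  76  67  64  64  67  80
  91  94  92  90  87  85  83  82  86  96 109 135 192 236 248 250 250 250]
```

Nose columns are 270-283, and the groove sits at the same relative place as for blue. I push.

drive_tool:
  rows:
    - [[0.4,0,0,0,0,0,0.5],[0.8,0,0,0,0,0,0.5],[1.1,0,0,0,0,0,0.5],[1.3,0,0,0,0,0,0.5],[1.5,0,0,0,0,0,0.5],[1.7,0,0,0,0,0,0.5],[1.9,0,0,0,0,0,0.5],[2.0,0,0,0,0,0,0.5],[2.1,0,0,0,0,0,0.5],[2.2,0,0,0,0,0,0.5]]

```text
time: 42.15
tcp_pos: [599.4, -143.7, 72.1]
tool_rot: [-0.0, 0.997, -0.08, -0.002]
force: [-7.3, 0.5, 3.2]
gripper_width: 10.6
finger_force: 71.6
```

drive_tool:
  rows:
    - [[0.1,0,0,0,0,0,0.5],[0.15,0,0,0,0,0,0.5],[0.2,0,0,0,0,0,0.5],[0.25,0,0,0,0,0,0.5],[0.3,0,0,0,0,0,0.5],[0.3,0,0,0,0,0,0.5],[0.3,0,0,0,0,0,0.5],[0.3,0,0,0,0,0,0.5],[0.3,0,0,0,0,0,0.5],[0.3,0,0,0,0,0,0.5]]

```text
time: 43.4
tcp_pos: [599.8, -143.8, 72.3]
tool_rot: [-0.0, 0.997, -0.08, -0.005]
force: [-12.2, 1.7, 6.7]
gripper_width: 10.4
finger_force: 72.2
```

drive_tool:
  rows:
    - [[0.1,0,0,0,0,0,0.5],[0.15,0,0,0,0,0,0.5],[0.2,0,0,0,0,0,0.5],[0.2,0,0,0,0,0,0.5],[0.2,0,0,0,0,0,0.5],[0.2,0,0,0,0,0,0.5],[0.2,0,0,0,0,0,0.5],[0.2,0,0,0,0,0,0.5],[0.2,0,0,0,0,0,0.5],[0.2,0,0,0,0,0,0.5]]

```text
time: 44.65
tcp_pos: [600.1, -143.8, 72.5]
tool_rot: [-0.0, 0.997, -0.08, -0.007]
force: [-15.6, 1.9, 9.4]
gripper_width: 10.2
finger_force: 72.6
```

drive_tool:
  rows:
    - [[-1,0,0,0,0,0,0.5],[-2.5,0,-0.2,0,0,0,0.5],[-4,0,-0.4,0,0,0,0.5],[-5.5,0,-0.4,0,0,-5,0.5],[-6,0,-0.4,0,0,-15,0.5],[-6,0,-0.4,0,0,-25,0.5],[-6,0,-0.4,0,0,-35,0.5],[-6,0,-0.4,0,0,-45,0.5],[-6,0,-0.4,0,0,-55,0.5],[-6,0,-0.4,0,0,-65,0.5]]

```text
time: 45.9
tcp_pos: [548.2, -135.5, 76.5]
tool_rot: [0.001, 0.882, 0.471, 0.001]
force: [0.4, 0.3, -2.3]
gripper_width: 10.7
finger_force: 71.1
```

drive_tool:
  rows:
    - [[0,0,0,0,0,-10,0.5],[0,0,0,0,0,-20,0.5],[0,0,0,0,0,-30,0.5],[0,0,0,0,0,-40,0.5],[0,0,0,0,0,-50,0.5],[0,0,0,0,0,-60,0.5],[0,0,0,0,0,-70,0.5],[0,0,0,0,0,-80,0.5],[0,0,0,0,0,-90,0.5],[0,0,0,0,0,-100,0.5]]

```text
time: 47.15
tcp_pos: [548.3, -135.5, 76.5]
tool_rot: [0.001, 0.206, 0.979, 0.0]
force: [0.8, 1.1, -2.6]
gripper_width: 10.7
finger_force: 71.1
```

drive_tool:
  rows:
    - [[0,0,0,0,0,-10,0.5],[0,0,0,0,0,-15,0.5],[0,0,0,0,0,-15,0.5],[0,0,0,0,0,-15,0.5],[0,0,0,0,0,-15,0.5],[0,0,0,0,0,-15,0.5],[0,0,0,0,0,-15,0.5],[0,0,0,0,0,-15,0.5],[0,0,0,0,0,-15,0.5],[0,0,0,0,0,-15,0.5]]

```text
time: 48.4
tcp_pos: [547.2, -135.3, 76.3]
tool_rot: [0.0, 0.08, 0.997, -0.0]
force: [-0.3, -0.2, -2.3]
gripper_width: 10.4
finger_force: 71.1
```

Run:
```python
from h import *
W=shot('wrist','w12'); pickle.dump(W,open('w12.pkl','wb')); s,c=W;print(s['tcp_pos'],s['force'],s['gripper_width'],np.degrees(np.arctan2(*Rq(s['tool_rot'])[[1,0],0])))
g=cv2.cvtColor(c['color'],cv2.COLOR_RGB2GRAY).astype(int)
print('slab',240+np.argmax(np.diff(g[188,240:256])),296+np.argmin(np.diff(g[188,296:316])),g[160:185,256])
```

```text
[ 547.21363002 -135.33222903   76.33588752] [-0.29754325 -0.22865421 -2.26545805] 10.407674718454388 170.85778502787446
slab 246 307 [139 126 121 151 182 191 190 189 189 189 188 184 172 159 171 219 249 254
 254 254 254 254 254 254 254]
```

drive_tool:
  rows:
    - [[-0.6,-0.1,0,0,0,0,0.5],[-1.4,-0.1,0,0,0,0,0.5],[-2.2,-0.1,0.1,0,0,0,0.5],[-3.0,-0.1,0.2,0,0,0,0.5],[-3.4,-0.1,0.4,0,0,0,0.5],[-3.4,-0.1,0.4,0,0,0,0.5],[-3.8,-0.1,0.4,0,0,0,0.5],[-4.2,-0.1,0.4,0,0,0,0.5],[-4.4,-0.1,0.4,0,0,0,0.5],[-4.5,-0.1,0.4,0,0,0,0.5]]

```text
time: 49.7
tcp_pos: [591.6, -143.5, 72.4]
tool_rot: [0.0, 0.08, 0.997, -0.0]
force: [0.2, -0.1, -1.9]
gripper_width: 10.4
finger_force: 71.0
```

drive_tool:
  rows:
    - [[-0.2,0,0,0,0,0,0.5],[-0.4,0,0,0,0,0,0.5],[-0.6,0,0,0,0,0,0.5],[-0.8,0,0,0,0,0,0.5],[-0.95,0,0,0,0,0,0.5],[-1.05,0,0,0,0,0,0.5],[-1.15,0,0,0,0,0,0.5],[-1.25,0,0,0,0,0,0.5],[-1.35,0,0,0,0,0,0.5],[-1.4,0,0,0,0,0,0.5]]

```text
time: 50.95
tcp_pos: [602.8, -145.3, 72.3]
tool_rot: [-0.003, 0.08, 0.997, 0.0]
force: [-7.4, 1.0, 2.7]
gripper_width: 10.7
finger_force: 71.5
```

drive_tool:
  rows:
    - [[-0.05,0,0,0,0,0,0.5],[-0.1,0,0,0,0,0,0.5],[-0.15,0,0,0,0,0,0.5],[-0.2,0,0,0,0,0,0.5],[-0.25,0,0,0,0,0,0.5],[-0.3,0,0,0,0,0,0.5],[-0.3,0,0,0,0,0,0.5],[-0.3,0,0,0,0,0,0.5],[-0.3,0,0,0,0,0,0.5],[-0.3,0,0,0,0,0,0.5]]

```text
time: 52.2
tcp_pos: [603.3, -145.3, 72.5]
tool_rot: [-0.005, 0.08, 0.997, 0.0]
force: [-13.3, 1.9, 6.9]
gripper_width: 10.6
finger_force: 72.2
```

drive_tool:
  rows:
    - [[-0.05,0,0,0,0,0,0.5],[-0.1,0,0,0,0,0,0.5],[-0.15,0,0,0,0,0,0.5],[-0.2,0,0,0,0,0,0.5],[-0.2,0,0,0,0,0,0.5],[-0.2,0,0,0,0,0,0.5],[-0.2,0,0,0,0,0,0.5],[-0.2,0,0,0,0,0,0.5],[-0.2,0,0,0,0,0,0.5],[-0.2,0,0,0,0,0,0.5]]

```text
time: 53.45
tcp_pos: [603.6, -145.4, 72.6]
tool_rot: [-0.007, 0.08, 0.997, 0.0]
force: [-16.7, 3.4, 9.9]
gripper_width: 10.6
finger_force: 72.6
```

Both orange pins are in. On to the orange mouth.

drive_tool:
  rows:
    - [[1,0,0,0,0,0,0.5],[3,0,-0.2,0,0,0,0.5],[5,0,-0.4,0,0,0,0.5],[7.5,1.5,-0.4,0,0,-1.5,0.5],[9,4.5,-0.4,0,0,-1.5,0.5],[10.7,8,-0.4,0,0,-1.5,0.5],[10.7,12,-0.4,0,0,-1.5,0.5],[10.7,16,-0.4,0,0,-1.5,0.5],[10.7,19.5,-0.4,0,0,-1.5,0.5],[10.7,22.2,-0.4,0,0,-1.5,0.5]]

```text
time: 54.7
tcp_pos: [540.9, 91.4, 76.6]
tool_rot: [0.001, 0.066, 0.998, 0.0]
force: [0.6, -0.2, -1.8]
gripper_width: 10.6
finger_force: 71.0
```

drive_tool:
  rows:
    - [[0,0,0.2,0,0,0,0.5],[0,0,0.4,0,0,0,0.5],[0,0,0.4,0,0,0,0.5],[0,0,0.4,0,0,0,0.5],[0,0,0.4,0,0,0,0.5],[0,0,0.4,0,0,0,0.5],[0,0,0.4,0,0,0,0.5],[0,0,0.4,0,0,0,0.5],[0,0,0.4,0,0,0,0.5],[0,0,0.4,0,0,0,0.5]]

```text
time: 55.95
tcp_pos: [539.8, 89.7, 72.3]
tool_rot: [-0.0, 0.067, 0.998, 0.0]
force: [-0.4, -0.0, -2.7]
gripper_width: 10.6
finger_force: 71.1
```

Run:
```python
from h import *
s=telemetry.observe(); print(s['tcp_pos'],s['force'],s['gripper_width'],np.degrees(np.arctan2(*Rq(s['tool_rot'])[[1,0],0])),'want y',76.8-.134*(s['tcp_pos'][0]-640))
```

```text
[539.84042265  89.72829912  72.29701392] [-0.40036528 -0.02681567 -2.72168073] 10.585197173704229 172.36062457666395 want y 90.22138336507422
```

drive_tool:
  rows:
    - [[-0.8,0.05,0,0,0,0,0.5],[-1.6,0.05,0,0,0,0,0.5],[-2.3,0.05,0,0,0,0,0.5],[-2.9,0.05,0,0,0,0,0.5],[-3.4,0.05,0,0,0,0,0.5],[-3.9,0.05,0,0,0,0,0.5],[-4.3,0.05,0,0,0,0,0.5],[-4.7,0.05,0,0,0,0,0.5],[-5.1,0.05,0,0,0,0,0.5],[-5.1,0.05,0,0,0,0,0.5]]

```text
time: 57.2
tcp_pos: [590.8, 83.3, 72.3]
tool_rot: [0.0, 0.067, 0.998, -0.0]
force: [0.5, 0.3, -2.6]
gripper_width: 10.2
finger_force: 71.0
```

Run:
```python
from h import *
s=telemetry.observe(); print(s['tcp_pos'],s['force'],s['gripper_width'],np.degrees(np.arctan2(*Rq(s['tool_rot'])[[1,0],0])),'want y',76.8-.134*(s['tcp_pos'][0]-640))
```

```text
[590.75878345  83.34925236  72.33789007] [ 0.52666785  0.34674912 -2.57489517] 10.225919467981917 172.35192372830392 want y 83.39832301713533
```

No side load, so on to home.

drive_tool:
  rows:
    - [[-0.6,0,0,0,0,0,0.5],[-1.2,0,0,0,0,0,0.5],[-1.8,0,0,0,0,0,0.5],[-2.4,0,0,0,0,0,0.5],[-3,0,0,0,0,0,0.5],[-3.6,0,0,0,0,0,0.5],[-4.2,0,0,0,0,0,0.5],[-4.8,0,0,0,0,0,0.5],[-5.4,0,0,0,0,0,0.5],[-6,0,0,0,0,0,0.5]]

```text
time: 58.45
tcp_pos: [650.3, 75.4, 72.3]
tool_rot: [-0.0, 0.067, 0.998, 0.0]
force: [-0.5, 0.0, -2.9]
gripper_width: 10.5
finger_force: 71.0
```

drive_tool:
  rows:
    - [[-0.4,0,0,0,0,0,0.5],[-0.8,0,0,0,0,0,0.5],[-1.1,0,0,0,0,0,0.5],[-1.3,0,0,0,0,0,0.5],[-1.5,0,0,0,0,0,0.5],[-1.7,0,0,0,0,0,0.5],[-1.9,0,0,0,0,0,0.5],[-2.1,0,0,0,0,0,0.5],[-2.1,0,0,0,0,0,0.5],[-2.1,0,0,0,0,0,0.5]]

```text
time: 59.7
tcp_pos: [667.0, 73.2, 72.3]
tool_rot: [-0.004, 0.066, 0.998, 0.0]
force: [-9.5, 0.3, 3.0]
gripper_width: 11.2
finger_force: 72.0
```

drive_tool:
  rows:
    - [[-0.1,0,0,0,0,0,0.5],[-0.3,0,0,0,0,0,0.5],[-0.3,0,0,0,0,0,0.5],[-0.3,0,0,0,0,0,0.5],[0,0,0,0,0,0,0.5],[0.25,0,0,0,0,0,0.5],[0.25,0,0.1,0,0,0,0.5],[0.25,0,0.1,0,0,0,3],[0.25,0,0.1,0,0,0,3],[0.25,0,0.1,0,0,0,3]]

```text
time: 60.95
tcp_pos: [669.2, 72.8, 71.8]
tool_rot: [0.001, 0.067, 0.998, 0.0]
force: [-0.1, -0.5, -0.6]
gripper_width: 29.9
finger_force: 0.0
```

drive_tool:
  rows:
    - [[0,0,0,0,0,0,3],[0,0,-2,0,0,0,3],[0,0,-6,0,0,0,3],[0,0,-10,0,0,0,3],[0,0,-14,0,0,0,3],[3,2,-16,0,0,10,6],[7,5,-16,0,0,20,6],[11,7,-16,0,0,30,6],[15,10,-16,0,0,40,6],[19,13,-16,0,0,50,6]]

```text
time: 62.2
tcp_pos: [496.5, 228.1, 233.4]
tool_rot: [0.001, 0.485, 0.875, 0.001]
force: [0.2, 0.7, -0.2]
gripper_width: 60.2
finger_force: 0.0
```

Run:
```python
from h import *
s=telemetry.observe(); r=Rq(s['tool_rot']); print(s['tcp_pos'],s['gripper_width'],np.degrees(np.arctan2(*r[[1,0],0])),'to green',(np.array([437,275,235])-s['tcp_pos'])@r)
```

```text
[496.46479386 228.08206413 233.40054583] 60.2264066431147 122.00182053376254 to green [ 71.30013623 -25.55893798  -1.7157887 ]
```

drive_tool:
  rows:
    - [[3,-1,0,0,0,10,6],[6,-2,0,0,0,20,6],[7.1,-2.5,0,0,0,30,6],[7.1,-2.5,0,0,0,40,6],[7.1,-2.5,0,0,0,50,6],[7.1,-2.5,0,0,0,54,6],[7.1,-2.5,0,0,0,54,6],[7.1,-2.5,0,0,0,54,6],[7.1,-2.5,0,0,0,54,6],[7.1,-2.5,0,0,0,54,6]]

```text
time: 63.45
tcp_pos: [438.1, 273.7, 231.4]
tool_rot: [-0.0, 0.827, 0.562, 0.0]
force: [1.0, 0.7, 0.9]
gripper_width: 60.0
finger_force: 0.0
```

Run:
```python
from h import *
W=shot('wrist','w13'); pickle.dump(W,open('w13.pkl','wb')); s,c=W;r=Rq(s['tool_rot']);print(s['tcp_pos'],np.degrees(np.arctan2(*r[[1,0],0])))
y=shot('top','top13');S=shot('scene','sc13');pickle.dump((y,S),open('st13.pkl','wb'))
q=proj(s,c,[[437,275,85]])[0]; m=mask(c,'green',q,60);ys,xs=np.nonzero(m);print(q,m.sum(),xs.mean(),ys.mean())
k=mask(S[1],'green',(373,247),25); p=onz(*W,[(xs.mean(),ys.mean())],80)[0]
for y0 in (.7,1.1,1.5): print('z=0',fitbox([(*W,m)],p,y0,40,12,45,87,False),'2 views',fitbox([(*W,m),(*S,k)],p,y0,40,12,45,87))
z=np.hstack([cv2.resize(c['color'][:,:,::-1],(400,300)),cv2.resize(y[1]['color'][120:270,150:350,::-1],(400,300))]);cv2.imwrite('pics/c13.png',z)
```

```text
[438.14751357 273.66898731 231.36659337] 68.37132461068498
[274.06740666 202.06476745] 582 276.25773195876286 193.8316151202749
z=0 (array([440.6, 277.9,  -1.9]), np.float64(73.8), np.float64(0.122)) 2 views (array([440.2, 278. ,  -0.9]), np.float64(72.9), np.float64(0.301))
z=0 (array([440.7, 277.9,   7.8]), np.float64(73.7), np.float64(0.121)) 2 views (array([440.2, 278.1,  -0.7]), np.float64(72.9), np.float64(0.302))
z=0 (array([440.7, 277.9,  10.6]), np.float64(73.7), np.float64(0.121)) 2 views (array([ 4.403e+02,  2.781e+02, -3.000e-01]), np.float64(73.1), np.float64(0.301))
```

View pics/c13.png

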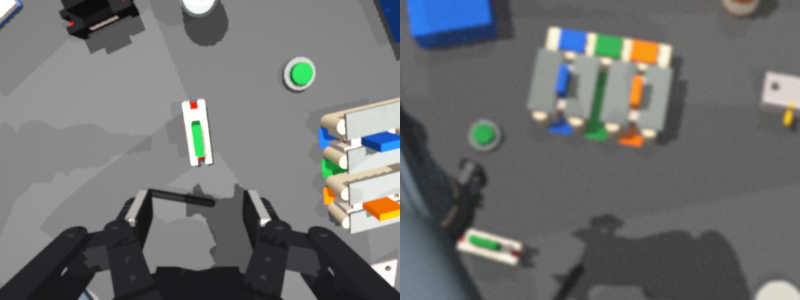

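Blue and orange are seated in their channels. Green is at wrist crop (198,132) and the black look-alike at (100,15), which I leave alone. Green measures (440.5,278), yaw 73.5, standing on the bench (z about -0.7).

drive_tool:
  rows:
    - [[0.5,0.1,3,0,0,-5,6],[0.55,0.1,8,0,0,-5,6],[0.55,0.1,12,0,0,-5,6],[0.55,0.1,15,0,0,-5,6],[0.55,0.1,16.1,0,0,-5,6],[0.55,0.1,16.1,0,0,-5,6],[0.55,0.1,16.1,0,0,-5,1],[0.55,0.1,16.1,0,0,-5,0.5],[0.55,0.1,16.1,0,0,-5,0.5],[0.55,0.1,16.1,0,0,-5,0.5]]

```text
time: 64.85
tcp_pos: [441.9, 279.0, 71.7]
tool_rot: [0.0, 0.802, 0.597, 0.001]
force: [-0.5, 1.1, 5.7]
gripper_width: 10.6
finger_force: 69.1
```

drive_tool:
  rows:
    - [[0,0,0,0,0,0,0.5],[0,0,0,0,0,0,0.5],[0,0,-0.3,0,0,0,0.5],[0,0,-0.6,0,0,0,0.5],[0,0,-0.6,0,0,0,0.5],[0,0,-0.6,0,0,0,0.5],[0,0,-0.6,0,0,0,0.5],[0,0,-0.6,0,0,0,0.5],[0,0,-0.6,0,0,0,0.5],[0,0,-0.6,0,0,0,0.5]]

```text
time: 66.1
tcp_pos: [441.1, 278.4, 76.4]
tool_rot: [0.0, 0.802, 0.597, 0.0]
force: [0.2, -0.4, -1.9]
gripper_width: 10.1
finger_force: 68.2
```

Run:
```python
from h import *
W=shot('wrist','w14'); pickle.dump(W,open('w14.pkl','wb')); s,c=W;r=Rq(s['tool_rot']);print(s['tcp_pos'],s['force'],s['gripper_width'],np.degrees(np.arctan2(*r[[1,0],0])))
g=cv2.cvtColor(c['color'],cv2.COLOR_RGB2GRAY).astype(int)
print('slab',240+np.argmax(np.diff(g[188,240:256])),296+np.argmin(np.diff(g[188,296:316])),g[160:185,256])
for p in ([520,230],[530,60],[545.5,-135.5]): print(p,(np.array(p+[76])-s['tcp_pos'])@r)
```

```text
[441.11278693 278.43044276  76.35449058] [ 0.15301097 -0.4137528  -1.91507069] 10.112811640562091 73.35972182451466
slab 244 306 [145 146 148 148 151 163 183 200 206 207 208 207 208 208 207 207 207 211
 229 249 254 255 255 255 255]
[520, 230] [-23.81196908  89.4521515    0.35854622]
[530, 60] [-183.82900442  147.71490437    0.35326518]
[545.5, -135.5] [-3.66703147e+02  2.18549556e+02  3.47484469e-01]
```

drive_tool:
  rows:
    - [[-0.3,2,0,0,0,0,0.5],[-1,4.5,0,0,0,4,0.5],[-1.7,7,0,0,0,10,0.5],[-3,9,0,0,0,18,0.5],[-5.5,10.5,0,0,0,26,0.5],[-9,12,0,0,0,34,0.5],[-12.5,13,0,0,0,42,0.5],[-16,14.2,0,0,0,50,0.5],[-19.5,15.5,0,0,0,58,0.5],[-23,16.7,0,0,0,66,0.5]]

```text
time: 67.4
tcp_pos: [536.1, 7.9, 76.4]
tool_rot: [0.0, 0.998, 0.061, 0.001]
force: [0.3, 0.4, -2.0]
gripper_width: 10.1
finger_force: 68.5
```

Run:
```python
from h import *
s=telemetry.observe();r=Rq(s['tool_rot']);print(s['tcp_pos'],s['force'],s['gripper_width'],np.degrees(np.arctan2(*r[[1,0],0])))
for p in ([545.5,-135.5],[579.1,-141.1]): print(p,(np.array(p+[76])-s['tcp_pos'])@r)
```

```text
[536.14563132   7.89156321  76.44997348] [ 0.33196928  0.38138194 -1.95113246] 10.112134263732438 7.051483211628322
[545.5, -135.5] [ -8.31975668 143.4549373    0.55650893]
[579.1, -141.1] [ 24.33862146 153.13732479   0.59785828]
```

drive_tool:
  rows:
    - [[-0.2,3,0,0,0,5,0.5],[-0.4,6.5,0,0,0,10,0.5],[-0.6,10,0,0,0,16.5,0.5],[-0.8,13,0,0,0,16.5,0.5],[-0.5,14.3,0,0,0,16.5,0.5],[0.4,14.7,0.1,0,0,16.5,0.5],[1.4,15,0.3,0,0,16.5,0.5],[2.2,15.3,0.4,0,0,16.5,0.5],[2.2,15.3,0.4,0,0,16.5,0.5],[2.2,15.3,0.4,0,0,16.5,0.5]]

```text
time: 68.65
tcp_pos: [576.5, -138.1, 72.2]
tool_rot: [-0.0, 0.997, -0.079, -0.0]
force: [-0.4, -0.2, -3.4]
gripper_width: 10.6
finger_force: 68.5
```

Run:
```python
from h import *
W=shot('wrist','w15'); pickle.dump(W,open('w15.pkl','wb')); s,c=W;print(s['tcp_pos'],s['force'],s['gripper_width'],np.degrees(np.arctan2(*Rq(s['tool_rot'])[[1,0],0])))
for n in ('w4','w15'):
    c=pickle.load(open(n+'.pkl','rb'))[1]; m=mask(c,'yellow',(275,130),40);ys,xs=np.nonzero(m);g=cv2.cvtColor(c['color'],cv2.COLOR_RGB2GRAY).astype(int)
    print(n,'nose cols',xs[ys==148].min(),xs[ys==148].max(),'tip row',ys.max(),'slab',240+np.argmax(np.diff(g[188,240:256])),296+np.argmin(np.diff(g[188,296:316])),'groove',g[190,258:294])
r=Rq(s['tool_rot']);print((np.array([579.1,-141.1,72])-s['tcp_pos'])@r)
```

```text
[ 576.48324182 -138.10018276   72.16102773] [-0.36431523 -0.18146857 -3.36544952] 10.585289652089195 -9.094882586403678
w4 nose cols 269 281 tip row 154 slab 245 306 groove [250 250 250 250 249 239 192 134 117 103  76  55  50  52  54  59  74  83
  86  83  80  77  72  66  68  83 101 113 146 211 244 249 250 250 250 250]
w15 nose cols 275 286 tip row 148 slab 245 306 groove [250 250 250 250 249 242 208 145 116 102  77  55  49  51  51  53  54  58
  69  78  80  78  74  68  66  77  96 111 141 199 238 249 250 250 250 250]
[3.05815587 2.54849652 0.15844548]
```

drive_tool:
  rows:
    - [[0,0.15,0,0,0,0,0.5],[0,0.25,0,0,0,0,0.5],[0,0.25,0,0,0,0,0.5],[0.4,0.25,0,0,0,0,0.5],[0.8,0.25,0,0,0,0,0.5],[1.2,0.25,0,0,0,0,0.5],[1.5,0.25,0,0,0,0,0.5],[1.8,0.25,0,0,0,0,0.5],[2,0.25,0,0,0,0,0.5],[2.2,0.25,0,0,0,0,0.5]]

```text
time: 69.95
tcp_pos: [596.1, -144.3, 72.1]
tool_rot: [-0.0, 0.997, -0.08, -0.002]
force: [-5.3, 0.6, 1.3]
gripper_width: 10.5
finger_force: 69.0
```

drive_tool:
  rows:
    - [[0.1,0,0,0,0,0,0.5],[0.2,0,0,0,0,0,0.5],[0.3,0,0,0,0,0,0.5],[0.35,0,0,0,0,0,0.5],[0.4,0,0,0,0,0,0.5],[0.45,0,0,0,0,0,0.5],[0.5,0,0,0,0,0,0.5],[0.5,0,0,0,0,0,0.5],[0.5,0,0,0,0,0,0.5],[0.5,0,0,0,0,0,0.5]]

```text
time: 71.2
tcp_pos: [600.6, -145.0, 72.1]
tool_rot: [-0.0, 0.997, -0.08, -0.003]
force: [-5.7, 1.1, 1.8]
gripper_width: 10.4
finger_force: 69.0
```

drive_tool:
  rows:
    - [[0.1,0,0,0,0,0,0.5],[0.15,0,0,0,0,0,0.5],[0.2,0,0,0,0,0,0.5],[0.25,0,0,0,0,0,0.5],[0.3,0,0,0,0,0,0.5],[0.3,0,0,0,0,0,0.5],[0.3,0,0,0,0,0,0.5],[0.3,0,0,0,0,0,0.5],[0.3,0,0,0,0,0,0.5],[0.3,0,0,0,0,0,0.5]]

```text
time: 72.45
tcp_pos: [601.2, -145.1, 72.3]
tool_rot: [-0.0, 0.997, -0.08, -0.005]
force: [-11.4, 1.6, 6.0]
gripper_width: 10.7
finger_force: 69.7
```

drive_tool:
  rows:
    - [[0.1,0,0,0,0,0,0.5],[0.2,0,0,0,0,0,0.5],[0.2,0,0,0,0,0,0.5],[0.2,0,0,0,0,0,0.5],[0.2,0,0,0,0,0,0.5],[-1,0,0,0,0,0,0.5],[-2.5,0,-0.2,0,0,0,0.5],[-4,0,-0.4,0,0,0,0.5],[-5.5,0,-0.4,0,0,-5,0.5],[-6,0,-0.4,0,0,-15,0.5]]

```text
time: 73.7
tcp_pos: [546.4, -136.3, 76.5]
tool_rot: [0.0, 0.999, 0.054, 0.0]
force: [0.9, 0.2, -3.0]
gripper_width: 10.6
finger_force: 68.4
```

drive_tool:
  rows:
    - [[0,0,0,0,0,-10,0.5],[0,0,0,0,0,-20,0.5],[0,0,0,0,0,-30,0.5],[0,0,0,0,0,-40,0.5],[0,0,0,0,0,-50,0.5],[0,0,0,0,0,-60,0.5],[0,0,0,0,0,-70,0.5],[0,0,0,0,0,-80,0.5],[0,0,0,0,0,-90,0.5],[0,0,0,0,0,-100,0.5]]

```text
time: 74.95
tcp_pos: [547.3, -136.5, 76.5]
tool_rot: [0.001, 0.601, 0.8, 0.0]
force: [1.1, 1.2, -2.4]
gripper_width: 10.7
finger_force: 68.5
```

drive_tool:
  rows:
    - [[0,0,0,0,0,-10,0.5],[0,0,0,0,0,-20,0.5],[0,0,0,0,0,-30,0.5],[0,0,0,0,0,-40,0.5],[0,0,0,0,0,-50,0.5],[0,0,0,0,0,-60,0.5],[0,0,0,0,0,-65,0.5],[0,0,0,0,0,-65,0.5],[0,0,0,0,0,-65,0.5],[0,0,0,0,0,-65,0.5]]

```text
time: 76.2
tcp_pos: [546.8, -136.4, 76.3]
tool_rot: [0.0, 0.08, 0.997, -0.0]
force: [-0.9, -0.5, -2.2]
gripper_width: 10.8
finger_force: 68.5
```

Run:
```python
from h import *
W=shot('wrist','w16'); pickle.dump(W,open('w16.pkl','wb')); s,c=W;r=Rq(s['tool_rot']);print(s['tcp_pos'],s['force'],s['gripper_width'],np.degrees(np.arctan2(*r[[1,0],0])))
g=cv2.cvtColor(c['color'],cv2.COLOR_RGB2GRAY).astype(int)
print('slab',240+np.argmax(np.diff(g[188,240:256])),296+np.argmin(np.diff(g[188,296:316])),g[160:185,256]); print((np.array([579.1,-141.3,72.2])-s['tcp_pos'])@r)
```

```text
[ 546.76475905 -136.43033288   76.34766726] [-0.88086136 -0.48877767 -2.17050256] 10.77362182392412 170.81899417631564
slab 245 306 [145 146 146 146 145 150 168 188 196 197 197 197 197 193 180 164 156 161
 196 243 253 254 254 254 254]
[-32.69670136   0.35202161   4.15769287]
```

drive_tool:
  rows:
    - [[-0.6,0,0,0,0,0,0.5],[-1.4,0,0,0,0,0,0.5],[-2.2,0,0.1,0,0,0,0.5],[-3.0,0,0.2,0,0,0,0.5],[-3.4,0,0.4,0,0,0,0.5],[-3.4,0,0.4,0,0,0,0.5],[-3.8,0,0.4,0,0,0,0.5],[-4.2,0,0.4,0,0,0,0.5],[-4.4,0,0.4,0,0,0,0.5],[-4.5,0,0.4,0,0,0,0.5]]

```text
time: 77.5
tcp_pos: [591.2, -143.6, 72.3]
tool_rot: [0.0, 0.08, 0.997, 0.0]
force: [0.1, 1.0, -2.4]
gripper_width: 10.4
finger_force: 68.7
```

drive_tool:
  rows:
    - [[-0.2,0,0,0,0,0,0.5],[-0.4,0,0,0,0,0,0.5],[-0.6,0,0,0,0,0,0.5],[-0.8,0,0,0,0,0,0.5],[-0.95,0,0,0,0,0,0.5],[-1.05,0,0,0,0,0,0.5],[-1.15,0,0,0,0,0,0.5],[-1.25,0,0,0,0,0,0.5],[-1.35,0,0,0,0,0,0.5],[-1.4,0,0,0,0,0,0.5]]

```text
time: 78.75
tcp_pos: [601.5, -145.2, 72.2]
tool_rot: [-0.004, 0.08, 0.997, 0.0]
force: [-12.6, 1.6, 4.4]
gripper_width: 10.7
finger_force: 69.6
```

drive_tool:
  rows:
    - [[-0.05,0,0,0,0,0,0.5],[-0.1,0,0,0,0,0,0.5],[-0.15,0,0,0,0,0,0.5],[-0.2,0,0,0,0,0,0.5],[-0.25,0,0,0,0,0,0.5],[-0.3,0,0,0,0,0,0.5],[-0.3,0,0,0,0,0,0.5],[-0.3,0,0,0,0,0,0.5],[-0.3,0,0,0,0,0,0.5],[-0.3,0,0,0,0,0,0.5]]

```text
time: 80.0
tcp_pos: [601.9, -145.3, 72.4]
tool_rot: [-0.006, 0.08, 0.997, 0.0]
force: [-17.6, 3.5, 8.9]
gripper_width: 10.7
finger_force: 70.1
```

drive_tool:
  rows:
    - [[-0.05,0,0,0,0,0,0.5],[-0.1,0,0,0,0,0,0.5],[-0.15,0,0,0,0,0,0.5],[-0.2,0,0,0,0,0,0.5],[-0.2,0,0,0,0,0,0.5],[-0.2,0,0,0,0,0,0.5],[-0.2,0,0,0,0,0,0.5],[-0.2,0,0,0,0,0,0.5],[-0.2,0,0,0,0,0,0.5],[-0.2,0,0,0,0,0,0.5]]

```text
time: 81.25
tcp_pos: [602.3, -145.3, 72.5]
tool_rot: [-0.008, 0.08, 0.997, 0.0]
force: [-21.8, 2.8, 12.1]
gripper_width: 10.7
finger_force: 70.6
```

Both green pins are in. Now the green channel.

drive_tool:
  rows:
    - [[1,0,0,0,0,0,0.5],[3,0,-0.2,0,0,0,0.5],[5,0,-0.4,0,0,0,0.5],[7.5,2,-0.4,0,0,-1.55,0.5],[9,5.5,-0.4,0,0,-1.55,0.5],[10.5,10,-0.4,0,0,-1.55,0.5],[11.1,14.5,-0.4,0,0,-1.55,0.5],[11.1,19,-0.4,0,0,-1.55,0.5],[11.1,23.5,-0.4,0,0,-1.55,0.5],[11.1,27.7,-0.4,0,0,-1.55,0.5]]

```text
time: 82.5
tcp_pos: [547.0, 146.9, 77.3]
tool_rot: [0.003, 0.066, 0.998, 0.001]
force: [0.4, -0.7, -2.8]
gripper_width: 10.7
finger_force: 68.6
```

drive_tool:
  rows:
    - [[0,0,0.2,0,0,0,0.5],[0,0,0.4,0,0,0,0.5],[0,0,0.4,0,0,0,0.5],[0,0,0.4,0,0,0,0.5],[0,0,0.4,0,0,0,0.5],[0,0,0.4,0,0,0,0.5],[0,0,0.4,0,0,0,0.5],[0,0,0.4,0,0,0,0.5],[0,0,0.4,0,0,0,0.5],[0,0,0.4,0,0,0,0.5]]

```text
time: 83.75
tcp_pos: [544.2, 144.6, 72.3]
tool_rot: [-0.0, 0.066, 0.998, -0.0]
force: [-0.0, 0.2, -2.4]
gripper_width: 10.4
finger_force: 68.9
```

Run:
```python
from h import *
s=telemetry.observe(); print(s['tcp_pos'],s['force'],s['gripper_width'],np.degrees(np.arctan2(*Rq(s['tool_rot'])[[1,0],0])),'want y',131.8-.134*(s['tcp_pos'][0]-640))
```

```text
[544.21293775 144.59398908  72.28468646] [-0.03942027  0.18875771 -2.4460518 ] 10.417160136597559 172.4145805654205 want y 144.6354663419506
```

drive_tool:
  rows:
    - [[-0.8,0,0,0,0,0,0.5],[-1.6,0,0,0,0,0,0.5],[-2.3,0,0,0,0,0,0.5],[-2.9,0,0,0,0,0,0.5],[-3.4,0,0,0,0,0,0.5],[-3.9,0,0,0,0,0,0.5],[-4.3,0,0,0,0,0,0.5],[-4.7,0,0,0,0,0,0.5],[-5.1,0,0,0,0,0,0.5],[-5.1,0,0,0,0,0,0.5]]

```text
time: 85.0
tcp_pos: [595.1, 137.7, 72.3]
tool_rot: [0.0, 0.066, 0.998, 0.0]
force: [-0.4, 0.1, -2.8]
gripper_width: 10.9
finger_force: 68.9
```

drive_tool:
  rows:
    - [[-0.6,0,0,0,0,0,0.5],[-1.2,0,0,0,0,0,0.5],[-1.8,0,0,0,0,0,0.5],[-2.4,0,0,0,0,0,0.5],[-3,0,0,0,0,0,0.5],[-3.6,0,0,0,0,0,0.5],[-4.2,0,0,0,0,0,0.5],[-4.8,0,0,0,0,0,0.5],[-5.4,0,0,0,0,0,0.5],[-6,0,0,0,0,0,0.5]]

```text
time: 86.25
tcp_pos: [654.7, 129.8, 72.3]
tool_rot: [0.0, 0.066, 0.998, -0.0]
force: [-0.2, -0.9, -2.9]
gripper_width: 10.7
finger_force: 68.9
```

drive_tool:
  rows:
    - [[-0.4,0,0,0,0,0,0.5],[-0.8,0,0,0,0,0,0.5],[-1.1,0,0,0,0,0,0.5],[-1.3,0,0,0,0,0,0.5],[-1.5,0,0,0,0,0,0.5],[-1.7,0,0,0,0,0,0.5],[-1.9,0,0,0,0,0,0.5],[-2.2,0,0,0,0,0,0.5],[-2.4,0,0,0,0,0,0.5],[-2.4,0,0,0,0,0,0.5]]

```text
time: 87.5
tcp_pos: [672.9, 127.5, 72.3]
tool_rot: [-0.006, 0.066, 0.998, 0.0]
force: [-12.6, 1.2, 5.4]
gripper_width: 10.7
finger_force: 70.0
```

drive_tool:
  rows:
    - [[-0.2,0,0,0,0,0,0.5],[-0.2,0,0,0,0,0,0.5],[0.1,0,0,0,0,0,0.5],[0.4,0,0,0,0,0,0.5],[0.5,0,0.1,0,0,0,0.5],[0.5,0,0.1,0,0,0,3],[0.5,0,0.1,0,0,0,3],[0.5,0,0.1,0,0,0,3],[0.5,0,0.1,0,0,0,3],[0.5,0,0.1,0,0,0,3]]

```text
time: 88.75
tcp_pos: [673.3, 127.3, 71.3]
tool_rot: [0.0, 0.066, 0.998, 0.0]
force: [-1.1, 0.1, 0.3]
gripper_width: 29.8
finger_force: 0.0
```

drive_tool:
  rows:
    - [[0,0,-2,0,0,0,3],[0,0,-6,0,0,0,3],[0,0,-10,0,0,0,3],[0,0,-12,0,0,0,3],[3,4,-12,0,0,0,2],[6,9,-12,0,0,0,0],[8.5,14,-12,0,0,0,0],[8.5,16.3,-12,0,0,0,0],[8.5,16.3,-12,0,0,0,0],[8.5,16.3,-12,0,0,0,0]]

```text
time: 90.0
tcp_pos: [610.8, 299.5, 192.3]
tool_rot: [0.001, 0.066, 0.998, -0.0]
force: [0.3, -0.1, -0.2]
gripper_width: -0.1
finger_force: 0.0
```

```bash
cat > btn.py <<'E'
from h import *
def ell(c,uv):
    m=mask(c,'green',uv,40); cn=max(cv2.findContours(m,cv2.RETR_EXTERNAL,cv2.CHAIN_APPROX_NONE)[0],key=len); return m.sum(),cv2.fitEllipse(cn)
E
python3 - <<'E'
from btn import *
W=shot('wrist','w17'); pickle.dump(W,open('w17.pkl','wb')); s,c=W;print(s['tcp_pos'],s['gripper_width'])
q=proj(s,c,[[608.7,300,20]])[0];n,e=ell(c,q);print(q,n,e)
for z in(15,20,25,30,35):
    a=np.radians(e[2]);d=np.array([np.cos(a),np.sin(a)])*e[1][0]/2;b=np.array([-np.sin(a),np.cos(a)])*e[1][1]/2;P=onz(*W,[e[0],e[0]+d,e[0]-d,e[0]+b,e[0]-b],z);print(z,P[0].round(1),np.linalg.norm(P[1]-P[2]).round(1),np.linalg.norm(P[3]-P[4]).round(1))
o=[(s,c,e[0])]
for n in('top','scene'):
    v=shot(n,n+'17');k=ell(v[1],proj(*v,[[608.7,300,20]])[0]);print(n,k);o.append((*v,k[1][0]))
print(tri(o),tri([o[0],o[2]]))
x=cv2.imread('pics/scene17.png')[160:310,160:360];y=cv2.imread('pics/w17.png')
cv2.imwrite('pics/c17.png',np.hstack([cv2.resize(x,(400,300)),cv2.resize(y,(400,300))]))
E
```

```text
[610.7848874  299.48900207 192.2910358 ] -0.10398784211487876
[277.76886123 194.23184663] 772 ((278.4754333496094, 195.0828094482422), (30.137187957763672, 30.824434280395508), 93.25816345214844)
15 [610.8 300.4  15. ] 30.3 30.2
20 [609.6 300.6  20. ] 29.9 29.7
25 [608.4 300.7  25. ] 29.4 29.2
30 [607.2 300.8  30. ] 28.9 28.7
35 [606.  300.9  35. ] 28.4 28.3
top (np.uint64(66), ((191.55213928222656, 186.75933837890625), (7.990110874176025, 8.91455078125), 114.55548095703125))
scene (np.uint64(144), ((314.2058410644531, 307.0390930175781), (12.2987642288208, 13.065091133117676), 106.116943359375))
(array([610.3, 300.5,  14.2]), np.float64(0.9)) (array([610.8, 300.5,  14.9]), np.float64(0.1))
```

View pics/c17.png

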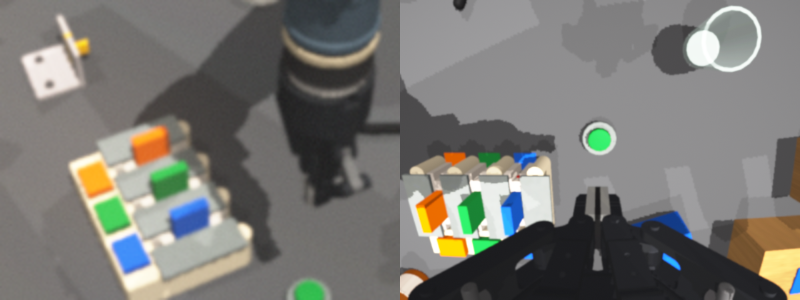

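All three sit at the same depth in their own channels. The button top triangulates to (610.8,300.5,15) with a residual of 0.1 mm. I press with the shut fingertips.

drive_tool:
  rows:
    - [[0,0.1,4,0,0,0,0],[0,0.1,8,0,0,0,0],[0,0.1,12,0,0,0,0],[0,0.1,14.5,0,0,0,0],[0,0.1,16,0,0,0,0],[0,0.1,16.3,0,0,0,0],[0,0.1,16.6,0,0,0,0],[0,0.1,16.8,0,0,0,0],[0,0.1,17,0,0,0,0],[0,0.1,17,0,0,0,0]]

```text
time: 91.4
tcp_pos: [611.7, 301.3, 24.1]
tool_rot: [0.002, 0.066, 0.998, 0.0]
force: [-3.6, -1.7, 7.7]
gripper_width: 0.2
finger_force: 4.1
```

drive_tool:
  rows:
    - [[0,0,0.1,0,0,0,0],[0,0,0.2,0,0,0,0],[0,0,0.3,0,0,0,0],[0,0,0.4,0,0,0,0],[0,0,0.5,0,0,0,0],[0,0,0.6,0,0,0,0],[0,0,0.6,0,0,0,0],[0,0,0.6,0,0,0,0],[0,0,0.6,0,0,0,0],[0,0,0.6,0,0,0,0]]

```text
time: 92.65
tcp_pos: [611.8, 301.3, 23.7]
tool_rot: [0.003, 0.066, 0.998, 0.0]
force: [-10.6, -6.7, 26.2]
gripper_width: -0.1
finger_force: 12.9
```

drive_tool:
  rows:
    - [[0,0,-0.3,0,0,0,0],[0,0,-0.6,0,0,0,0],[0,0,-0.8,0,0,0,0],[0,0,-0.9,0,0,0,0],[0,0,-1,0,0,0,0],[0,0,-1,0,0,0,0],[0,0,-1,0,0,0,0],[0,0,-1,0,0,0,0],[0,0,-1,0,0,0,0],[0,0,-1,0,0,0,0]]

```text
time: 93.9
tcp_pos: [610.8, 301.5, 25.5]
tool_rot: [0.0, 0.066, 0.998, 0.0]
force: [2.4, -0.2, 4.1]
gripper_width: -0.3
finger_force: 2.0
```

```bash
python3 -c "
from h import *
print(ctrl.tips_ahead); s=telemetry.observe(); print(s['tcp_pos'],s['force'])"
```

```text
8.0
[610.84202178 301.5013395   25.51370253] [ 2.41461501 -0.16160491  4.07116428]
```

drive_tool:
  rows:
    - [[0,0,-0.1,0,0,0,0],[0,0,-0.2,0,0,0,0],[0,0,-0.3,0,0,0,0],[0,0,-0.3,0,0,0,0],[0,0,-0.3,0,0,0,0],[0,0,-0.3,0,0,0,0],[0,0,-0.3,0,0,0,0],[0,0,-0.3,0,0,0,0],[0,0,-0.3,0,0,0,0],[0,0,-0.3,0,0,0,0]]

```text
time: 95.15
tcp_pos: [610.0, 301.1, 28.1]
tool_rot: [-0.0, 0.066, 0.998, -0.0]
force: [-0.7, 1.5, 2.7]
gripper_width: 0.2
finger_force: 1.2
```

drive_tool:
  rows:
    - [[0,0,-0.1,0,0,0,0],[0,0,-0.2,0,0,0,0],[0,0,-0.3,0,0,0,0],[0,0,-0.4,0,0,0,0],[0,0,-0.4,0,0,0,0],[0,0,-0.4,0,0,0,0],[0,0,-0.4,0,0,0,0],[0,0,-0.4,0,0,0,0],[0,0,-0.4,0,0,0,0],[0,0,-0.4,0,0,0,0]]

```text
time: 96.4
tcp_pos: [610.5, 301.2, 32.3]
tool_rot: [0.0, 0.066, 0.998, 0.0]
force: [-0.6, 0.1, 0.1]
gripper_width: 0.1
finger_force: 0.0
```

The force fell smoothly from 4.1 N through 2.7 N to 0 over about 6 mm of rise, which is the spring. So the 26 N stop was the button fully down, and it is now released. I rise clear and check the bystanders numerically.

drive_tool:
  rows:
    - [[0,0,-4,0,0,0,0],[0,0,-8,0,0,0,0],[0,0,-13,0,0,0,0],[0,0,-18,0,0,0,0],[5,-2,-20,0,0,0,0],[10,-4,-20,0,0,0,0],[15,-6,-20,0,0,0,0],[20,-8,-20,0,0,0,0],[20,-8,-20,0,0,0,0],[20,-8,-20,0,0,0,0]]

```text
time: 97.65
tcp_pos: [402.1, 248.5, 232.8]
tool_rot: [0.001, 0.066, 0.998, 0.0]
force: [-0.2, -0.3, 0.2]
gripper_width: 0.0
finger_force: 0.0
```

Run:
```python
from h import *
s,T=shot('top','topF');_,S=shot('scene','sceneF')
t0=pickle.load(open('top0.pkl','rb'))[1]['color'];s0=pickle.load(open('scene0.pkl','rb'))[1]['color']
def sh(a,b,uv,r=20):
    x,y=uv; tpl=cv2.cvtColor(a[y-r:y+r,x-r:x+r],cv2.COLOR_RGB2GRAY); y0=max(y-r-8,0);x0=max(x-r-8,0); w=cv2.cvtColor(b[y0:y+r+8,x0:x+r+8],cv2.COLOR_RGB2GRAY)
    m=cv2.minMaxLoc(cv2.matchTemplate(w,tpl,cv2.TM_CCOEFF_NORMED)); return (m[3][0]+x0-x+r,m[3][1]+y0-y+r,round(m[1],2))
for n,a,b in [('jar',(417,197),(182,130)),('beaker',(135,216),(402,328)),('marker',(230,269),(363,224)),('dish',(339,272),(290,152)),('pink',(425,284),(254,100)),('black',(125,262),(452,310))]: print(n,'top',sh(t0,T['color'],a),'scene',sh(s0,S['color'],b))
V=(s,S)
for n,p in [('blue',(679.5,181)),('green',(672.5,127.5)),('orange',(665.3,73.2))]:
    q=proj(*V,[[*p,78]])[0]; m=mask(S,n,q,9); print(n,fitbox([(*V,m)],p,-.133,40,12,45,87,False))
```

```text
jar top (0, 0, 0.99) scene (0, 0, 1.0)
beaker top (1, 1, 0.38) scene (0, 0, 1.0)
marker top (0, 0, 0.89) scene (4, 0, 0.83)
dish top (0, 0, 0.96) scene (0, 0, 0.88)
pink top (0, 0, 1.0) scene (0, 0, 0.8)
black top (-2, 5, 0.52) scene (0, 0, 1.0)
blue (array([677.2, 176. ,  10.1]), np.float64(19.4), np.float64(0.347))
green (array([6.680e+02, 1.222e+02, 1.000e-01]), np.float64(35.3), np.float64(0.516))
orange (array([662.7,  67.2,   5.9]), np.float64(21.3), np.float64(0.271))
```

```bash
python3 -c "
from h import *
print(workorder.job_done())"
```

```text
the job is handed in; nothing more can be done
None
```

The job is handed in, with no verdict returned: blue, orange and green each had both pins pushed to the stop and are home in their own channels, and the start button was pressed fully and released; the jar, dish and marker look unmoved in the top view, and the beaker and look-alikes in at least one camera.

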